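# Ease the door wedge out from under the copier lid and put the copier back in service

## Task

The copier's glass has aired with its heavy lid propped on the orange door wedge. Work the wedge straight back out from under the lid in short tugs of about 2 cm, resting half a second after each, so that the lid comes down gently and never drops, then lay the wedge flat on its underside in the wooden tray. With the lid shut, turn the dial until its white pointer faces the green mark, then press the green button right down and let it go; leave everything else on the cart where it stands.

Things in the scene. Friction and masses are not known exactly. Their poses are not given: they have to be found in the camera images.
- printer: white flat-bed copier, 375 deep (x) x 400 wide (y), heavy and fixed to the cart; origin at the centre of its underside, x points from its front (which faces the robot) to its back. Its top deck is flat and 145 above the cart: dark control strip along the front, from x = -187 to -102, the lid behind it. Wedge, dial and button are on this deck.
- lid_edge (a point): point on the copier's deck right below the middle of the closed lid's front edge; the edge runs along the copier's y. Axes as the copier's. The lid is 22 thick at its front edge and 392 wide; a feeder box stands 38 higher, from 50 behind the front edge.
- lid_lip (a point): middle of the heavy lid's lower front edge, moves with the lid (2.4 kg, about 11 N at this edge; hinged along the back, 274 behind the edge). At the start it rests on the wedge 26 to 33 above the deck; shut, the lid stands on feet with this edge 4 above the deck, so that the wedge's tip passes freely. Nothing but the wedge holds the lid up.
- wedge_grip (a point): orange rubber door wedge, 165 long, 48 wide, flat below, straight slope from 46 high at the tail to 4 at the tip, 0.24 kg. Point on its middle line, 35 from the tail end, 130 from the tip, 18.5 above its underside. x points to the tip, z up. At the start it lies on the deck, tip 91 to 107 under the lid, roughly along the copier's x; it is pulled to the copier's -x, with 8 to 19 N.
- tray_in (a point): open wooden tray, 240 (x) x 140 (y) outside, 32 high, walls and floor 5 thick, fixed to the cart; this point is the centre of the inner floor (5 above the cart). It may stand left or right of the copier. Inside 230 x 130.
- dial (a joint): dial on the control strip, rad, 0 to 2.1, growing clockwise seen from above; 0 = pointer towards the copier's front (-x), 1.30 = pointer at the green mark. Stays where it is left.
- dial_grip (a point): on the dial's axis, 28 above the deck: middle of its upright finger bar, which is 52 long, 14 thick and 30 high (top 40 above the deck) on a round skirt 54 across (its top 12 above the deck). x runs along the bar, away from the pointer end; the point turns with the dial.
- ready_mark (a point): the green mark on the deck beside the dial, 38 from the dial's axis
- start_button (a joint): green round push button, m, 0 = up, 0.006 = fully down; springs back; fully down takes 5 N
- start_button_top (a point): centre of the button's top face (30 across), 22 above the deck; pressed straight down
- clip_board: bystander: dark board with chrome spring clip, lying flat, 235 x 165, clip 22 high; origin at its underside's centre
- phone_stand: bystander: clear acrylic phone stand, 85 x 80, 115 high; origin at its underside's centre
- flashlight: bystander: red aluminium flashlight lying, 150 long (x), 36 thick; origin at its middle, on the cart
- vase: bystander: squat white ceramic vase, empty, 104 across, 88 high; origin at its underside's centre
- clip_tin: bystander: round green tin with a bare metal lid, 66 across, 42 high; origin at its underside's centre
Mind the look-alikes: they are no part of the job. There is more than one size of the part that bears wedge_grip; the job needs the smaller.

How it is judged:
On the way, in this order (a step that is already met when the one before it is completed fails the run):
1. the wedge has been tugged part of the way (8 to 42 mm) and rests there, still carrying the lid (distance of wedge_grip from where it was at the start of the episode between 0.008 and 0.042 m and linear speed of wedge below 0.012 m/s and z of lid_lip in the frame of lid_edge above 0.01 m), for 0.2 s.
2. it has been tugged further (42 to 80 mm) and rests again, still carrying the lid (distance of wedge_grip from where it was at the start of the episode between 0.042 and 0.08 m and linear speed of wedge below 0.012 m/s and z of lid_lip in the frame of lid_edge above 0.0055 m), for 0.2 s.
3. the wedge is clear of the lid and the lid is down (x of wedge_grip in the frame of lid_edge below -0.127 m and z of lid_lip in the frame of lid_edge below 0.006 m), for 0.1 s.
4. the wedge lies flat in the tray, let go (x of wedge_grip in the frame of tray_in between -0.1 and 0.1 m and y of wedge_grip in the frame of tray_in between -0.06 and 0.06 m and z of wedge_grip in the frame of tray_in between 0.012 and 0.024 m and angle between wedge_grip's own z axis and vertical below 0.15 rad and linear speed of wedge below 0.02 m/s and contact force between wedge and the fingers below 0.3 N), for 0.2 s.
5. the dial's pointer faces the green mark (value of joint dial between 1.19 and 1.41 rad), for 0.1 s.
6. the green button is pressed right down, the dial still at the mark (all of step 5 and value of joint start_button above 0.0045 m).
At the end, for the whole second after the job is handed in: The wedge lies flat (within 0.15 rad) inside the tray on its floor, let go and at rest; the lid is shut (front edge less than 6 mm above the deck); the dial stands at the green mark (1.30 rad, within 0.11); the button is up again; the bystanders are where they were (all of step 4 and all of step 5 and z of lid_lip in the frame of lid_edge below 0.006 m and value of joint start_button below 0.0015 m); the robot touches nothing.
It fails at once if the lid drops (its front edge faster than 0.12 m/s) (linear speed of lid above 0.12 m/s).
It fails at once if the lid is lifted well above where the wedge held it (z of lid_lip in the frame of lid_edge above 0.045 m).
It fails at once if the wedge is dropped or thrown into the tray (faster than 0.5 m/s inside it) (distance between wedge_grip and tray_in below 0.09 m and z of wedge_grip in the frame of tray_in below 0.05 m and linear speed of wedge above 0.5 m/s).
It fails at once if a bystander is pushed more than 30 mm from its place (distance of any of clip_board, phone_stand, flashlight, vase, clip_tin from where it was at the start of the episode above 0.03 m).
It fails at once if the vase or phone stand is tipped (angle between any of vase, phone_stand's own z axis and vertical above 0.35 rad).
It also fails if it takes over 72 s, if anything falls off the work surface, if the arm or the gripper's body presses on something with over 40 N, if the wrist force passes 120 N, or if a joint passes its speed limit or range.

## Robot

A 6-joint arm with a two-finger parallel gripper is mounted at the origin on the work surface. World frame = base frame: x ahead of the robot, y to its left, z up, the work surface at z = 0. Lengths are in m, angles in rad, forces in N, time in s.
With the tool pointing down it reaches from about 0.15 to 0.775 m from the base axis. Payload 6.1 kg.
Tool frame: the origin (TCP) lies between the finger pads; the fingertips stand 8 mm ahead of it and the grasp point (between the pads) lies 11 mm behind it (manip.tip_extent is the distance from the TCP to the fingertips, in m); z points along the fingers, x is the direction in which the jaws open and shut, and the axes are right-handed (so a half turn about z gives the same grasp; the last joint's range is limited). The gripper opens to 85 mm and grips with 20 to 120 N. Pads are 22 mm wide; open, the fingers measure 114 mm over their backs; the gripper's body (76 mm by 85 mm) begins 54 mm behind the grasp point. The pads swing forward as they close: fully open they stand 13 mm farther back than shut.
Start: joints at [1.215, 0.126, -0.04, 1.405, 0, 1.571], TCP at [0.183, 0.492, 0.239] pointing down, gripper open.
Joint ranges: [-2.72, 2.72], [-0.95, 1.95], [-1.27, 1.35], [-1.78, 2.02], [-1.46, 1.47], [-3.14, 3.14]. Speed limits (rad/s): [2.39, 2.39, 3.01, 3.14, 3.14, 3.14].

## Interface

Orientations are given as a unit quaternion [x, y, z, w].
In Python, from rig import manip, optics gives the robot as it stands.
- The arm moves only by the tool move_arm, never from a script. Its argument "series" is a list of rows, each an object of numbers: "tx", "ty", "tz": the shift along the tool's x, y, z in cm; "rx", "ry", "rz": the turn, a rotation vector about the tool's x, y, z in rad; "fingers": the opening, from 0 (shut) to 1 (fully open). A call has 1 to 20 rows; each row is the pose to reach, as a shift and turn from the pose commanded when the call began, along the tool's axes at that moment; what a row does not reach only later rows make up. A row lasts 1/12 s, in which the tool goes at most 41.7 mm and 7.16 degrees, less where a joint would pass 70% of its speed; a pose out of reach is approached as far as the arm can. A call with a gripper value outside its range is refused whole. The fingers move at their own pace and stop on an object; "newtons" is the grip in N (left out, the last holds). Time passes only in rows, so rows that repeat a pose let the fingers close. It gives the time, the measured TCP pose, the force and the opening at its end, in the units of the state.
- manip.state(): the state, without advancing time (a new reading comes with each control period).
- optics.snapshot(name): name is "side" or "top" or "wrist"; returns a dict with "pixels" (400x640x3 uint8, blue, green, red), "mtx" (3x3 intrinsics, pixels), "distortion" ([k1, k2, p1, p2, k3] as OpenCV has them; the pictures are not rectified), "T" (4x4, takes a point from camera to world coordinates); the wrist camera has in their place "hand_eye" (4x4, takes a point from camera to tool coordinates, whose origin is the TCP and whose axes are the tool frame's). Camera axes: x right, y down, z forward; pixel columns grow to the right and rows downward; lengths in m; the calibration is good to about 2 mm. A picture is of the moment at which its call begins: read the wrist's pose just before it. There is no depth.
- manip.sign_off(): hands the job in, once; it reports no verdict.
The state is a dict: "clock": time; "joints": joint angles; "qvel": joint speeds; "joint_efforts": joint torques, N m; "position": TCP position; "tcp_rot": TCP orientation; "wrist_force": force on the tool from outside, world axes, zero at the start; "wrist_torque": the same for the moment, N m; "opening": finger opening in m.
Only numpy, scipy, OpenCV 4.12 (cv2) and the standard library are available. Lean on these libraries where they do the work, as an engineer would, in place of code of your own. Each camera call takes 0.05 s, during which the arm holds its last target.

## Working session

There is one attempt and no reset: what is moved stays moved. The work goes in short steps, Python scripts to look and compute and a tool call to move; the robot and the scene stay as the last step left them, time stands still between calls to the robot, and variables do not carry over. Pictures are saved under pics/ and viewed, and the job is handed in when it is done.

Besides the shell and the picture viewer there is one more tool, called after "Call:" by a JSON object that holds its "method" and its "body", one argument or row to a line. move_arm: Moves the arm, as the interface text tells. Its arguments: {"type":"object","properties":{"series":{"type":"array","items":{"type":"object","properties":{"tx":{"type":"number"},"ty":{"type":"number"},"tz":{"type":"number"},"rx":{"type":"number"},"ry":{"type":"number"},"rz":{"type":"number"},"fingers":{"type":"number"}}}},"newtons":{"type":"number"}},"required":["series"]}

```bash
ls; mkdir -p pics; python3 - <<'E'
from rig import manip, optics
import cv2,json
print(manip.state())
for n in ["side","top","wrist"]:
    s=optics.snapshot(n); cv2.imwrite(f"pics/{n}0.png",s["pixels"])
    print(n,{k:(v.tolist() if hasattr(v,'tolist') else v) for k,v in s.items() if k!="pixels"})
E
```

```text
pics
{'clock': 0.0, 'joints': array([ 1.21501931e+00,  1.26376038e-01, -4.06061201e-02,  1.40540525e+00,
       -2.34797749e-05,  1.57081196e+00]), 'qvel': array([-3.05369911e-05,  1.13468439e-04,  2.67284134e-04,  2.52718917e-04,
        1.74310759e-03,  3.89101779e-04]), 'joint_efforts': array([-1.13165352e-03, -4.35914361e+01,  3.52923810e+01,  1.73941744e-02,
        8.84227211e-05,  4.16925843e-06]), 'position': array([0.18273533, 0.49174772, 0.23853141]), 'tcp_rot': array([ 8.21076308e-01,  5.70817890e-01, -6.46489545e-04,  4.63757268e-04]), 'wrist_force': array([-0.21286457,  0.65238761,  0.85024327]), 'wrist_torque': array([0.05844279, 0.00567974, 0.03449903]), 'opening': 0.08544553319723266}
side {'mtx': [[512.9249632696911, 0.0, 330.4249184227679], [0.0, 512.9249632696911, 199.05661038906084], [0.0, 0.0, 1.0]], 'distortion': [-0.0966056957261914, 0.0, 0.0, 0.0, 0.0], 'T': [[0.7053030365727458, -0.4032582942977509, 0.5830354832094978, -0.4472308920845779], [-0.708798182906041, -0.41548705628608434, 0.5700663487418098, -0.9074146285482589], [0.012359713198879975, -0.815324017
[... 329 characters left out ...]
32086820206], [-0.9995205146160723, -0.024927437331777137, -0.01836746388841523, 0.009334553612225762], [0.021597807863998838, -0.13621587553631956, -0.9904437237659411, 1.575431488704507], [0.0, 0.0, 0.0, 1.0]]}
wrist {'mtx': [[292.6195943634035, 0.0, 323.48732903887134], [0.0, 292.6195943634035, 205.71252732880507], [0.0, 0.0, 1.0]], 'distortion': [-0.028851135147373686, 0.0, 0.0, 0.0, 0.0], 'hand_eye': [[0.9999997124990948, -0.0003486375250656926, -0.0006733896368587178, 0.00016740221314304193], [0.0005141655467006016, 0.9644648405573382, 0.26421072454103345, -0.06759150293770633], [0.00055734685564613, -0.2642109948139618, 0.9644647425302274, -0.13444328900055383], [0.0, 0.0, 0.0, 1.0]]}
```

View pics/side0.png

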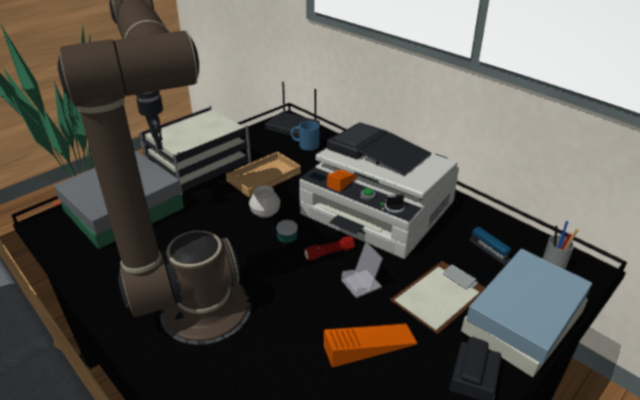

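View pics/top0.png

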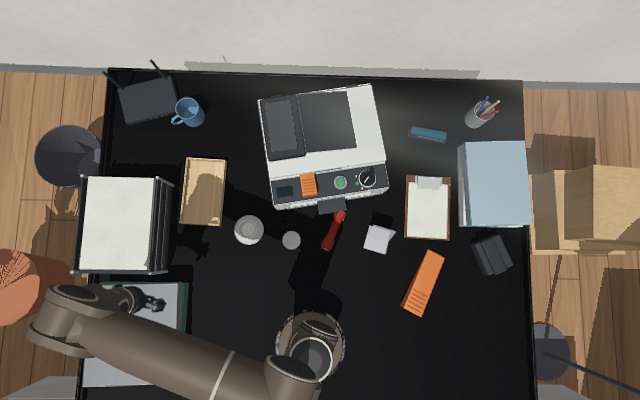

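View pics/wrist0.png

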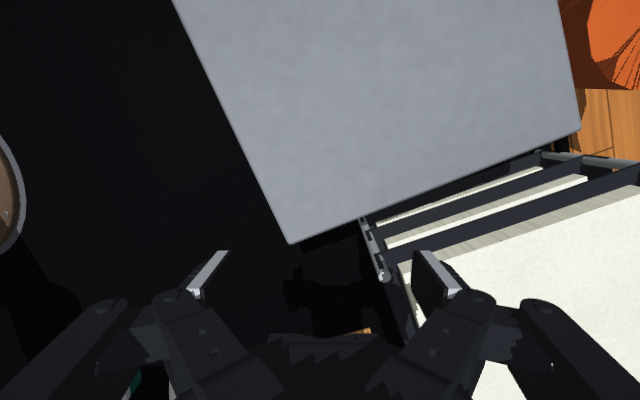

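The orange candidates are the wedge under the lid at top (308,185), the big wedge on the cart at top (423,283) as the look-alike, and the pot at (20,290). For the green button I have top (340,183), with the tin at (290,240) as its look-alike. The tray is at top (203,190) and the dial at (367,178). I'll check these in a close crop.

```bash
cat > h.py <<'E'
from rig import manip, optics
import cv2,numpy as np
from scipy.spatial.transform import Rotation as R
def snap(n,name=None):
    st=manip.state(); s=optics.snapshot(n)
    if n=="wrist":
        T=np.eye(4);T[:3,:3]=R.from_quat(st["tcp_rot"]).as_matrix();T[:3,3]=st["position"];s["T"]=T@s["hand_eye"]
    if name: cv2.imwrite(f"pics/{name}.png",s["pixels"]); np.savez(f"pics/{name}.npz",**{k:np.asarray(v) for k,v in s.items()})
    return s
def ray(s,uv):
    uv=np.asarray(uv,float).reshape(-1,1,2)
    u=cv2.undistortPoints(uv,np.asarray(s["mtx"]),np.asarray(s["distortion"])).reshape(-1,2)
    d=np.c_[u,np.ones(len(u))]@np.asarray(s["T"])[:3,:3].T
    return np.asarray(s["T"])[:3,3],d
def onz(s,uv,z):
    o,d=ray(s,uv); return o+d*((z-o[2])/d[:,2])[:,None]
def proj(s,P):
    T=np.linalg.inv(s["T"]);rv=cv2.Rodrigues(T[:3,:3])[0]
    return cv2.projectPoints(np.asarray(P,float).reshape(-1,1,3),rv,T[:3,3],np.asarray(s["mtx"]),np.asarray(s["distortion"]))[0].reshape(-1,2)
def two(s1,p1,s2,p2):
    o1,d1=ray(s1,[p1]);o2,d2=ray(s2,[p2]);A=np.c_[d1[0],-d2[0]];t=np.linalg.lstsq(A,o2-o1,rcond=None)[0]
    a=o1+t[0]*d1[0];b=o2+t[1]*d2[0];return (a+b)/2,np.linalg.norm(a-b)
E
python3 - <<'E'
from h import *
s=snap("top","t1");q=snap("side","s1")
a=s["pixels"][80:220,250:400];b=q["pixels"][110:260,290:470]
cv2.imwrite("pics/c1.png",cv2.resize(a,None,fx=5,fy=5,interpolation=2)); cv2.imwrite("pics/c2.png",cv2.resize(b,None,fx=4,fy=4,interpolation=2))
c=s["pixels"][140:260,160:420];cv2.imwrite("pics/c3.png",cv2.resize(c,None,fx=3,fy=3,interpolation=2))
for s_,n in((s,"top"),(q,"side")):
    hsv=cv2.cvtColor(s_["pixels"],40)
    for nm,lo,hi in(("or",(5,180,90),(18,255,255)),("gr",(40,100,50),(90,255,255)),("red",(0,150,80),(4,255,255))):
        m=cv2.inRange(hsv,lo,hi);k,l,st,ce=cv2.connectedComponentsWithStats(m)
        print(n,nm,[(x[:5].tolist(),c.round(1).tolist()) for x,c in zip(st[1:],ce[1:]) if x[4]>12])
E
```

```text
top or [([401, 265, 20, 43, 102], [408.8, 289.8])]
top gr [([336, 178, 9, 8, 57], [340.2, 181.6])]
top red [([321, 211, 25, 39, 332], [333.2, 229.6])]
side or [([327, 170, 30, 22, 394], [338.9, 179.5]), ([324, 324, 93, 43, 2637], [364.8, 341.5])]
side gr [([5, 34, 30, 57, 431], [20.9, 68.7]), ([8, 76, 58, 81, 566], [40.2, 119.2]), ([0, 85, 27, 37, 194], [10.8, 100.5]), ([56, 89, 29, 51, 689], [69.3, 116.7]), ([21, 106, 18, 19, 57], [30.2, 115.4]), ([364, 188, 9, 7, 54], [367.6, 191.1]), ([380, 202, 4, 4, 13], [381.6, 203.4]), ([62, 204, 37, 43, 284], [81.6, 225.7]), ([278, 234, 5, 7, 14], [279.6, 237.4])]
side red [([562, 234, 9, 15, 26], [565.9, 240.5]), ([339, 236, 15, 13, 146], [346.4, 242.1])]
```

View pics/c1.png

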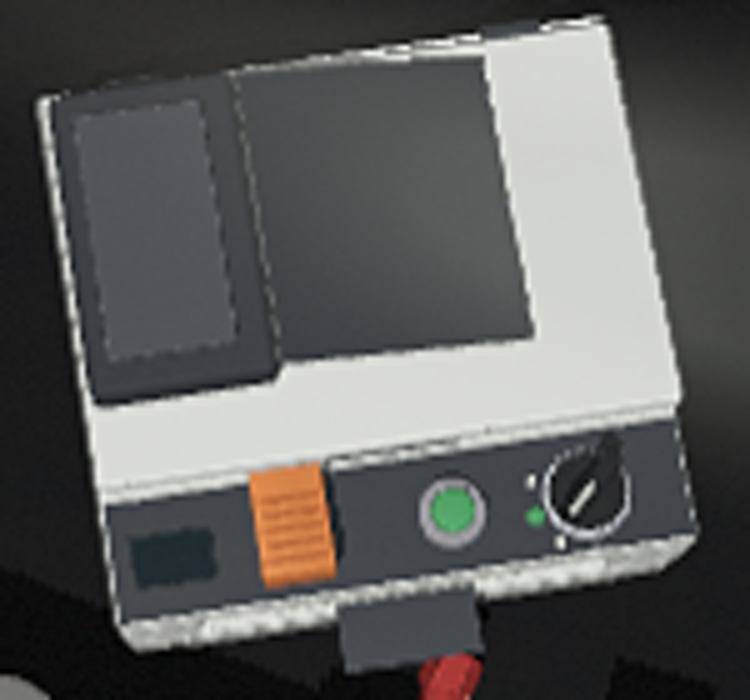

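View pics/c2.png

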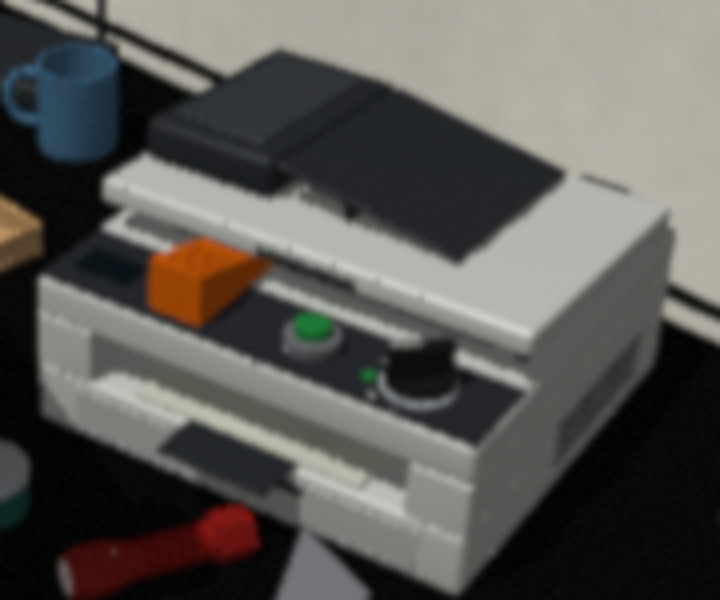

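View pics/c3.png

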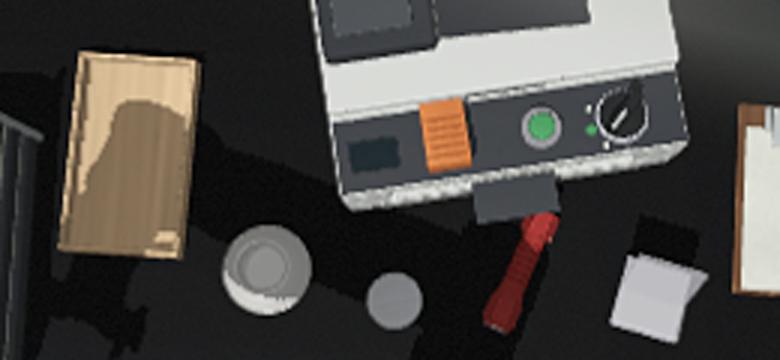

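The crop shows the small ribbed wedge with its tail towards the robot, at crop (290,525), under the lid. The green button is at (453,508), and the dial at (587,490) has its white pointer at lower left and the green mark at (535,516). The tray is left of the copier. Next I'll get coarse poses.

```bash
python3 - <<'E'
from h import *
s=snap("top")
f=lambda p,z:onz(s,[[250+p[0]/5,80+p[1]/5]],z)[0].round(4)
L=f((122,622),.145);Rr=f((697,533),.145);print("front L,R",L,Rr,np.linalg.norm(L-Rr))
d=(Rr-L);print("yaw",np.arctan2(d[1],d[0])+np.pi/2)
print("lid corners",f((100,498),.19),f((682,408),.19))
print("tail",f((266,587),.19),f((337,577),.19),"button",f((453,508),.167),"dial",f((587,490),.172),"mark",f((535,516),.145))
g=lambda p:onz(s,[[160+p[0]/3,140+p[1]/3]],.032)[0].round(4)
t=[g(p) for p in((78,52),(200,62),(182,258),(58,249))];print("tray",t,np.mean(t,0))
E
```

```text
front L,R [0.4768 0.1328 0.145 ] [ 0.547  -0.2529  0.145 ] 0.39203638861717927
yaw 0.18003601901200694
lid corners [0.5527 0.1462 0.19  ] [ 0.6229 -0.2347  0.19  ]
tail [0.4968 0.0364 0.19  ] [ 0.5045 -0.0096  0.19  ] button [ 0.5561 -0.0861  0.167 ] dial [ 0.5696 -0.1747  0.172 ] mark [ 0.5558 -0.1432  0.145 ]
tray [array([0.6541, 0.4687, 0.032 ]), array([0.6459, 0.3217, 0.032 ]), array([0.4076, 0.3307, 0.032 ]), array([0.4151, 0.4768, 0.032 ])] [0.530675 0.399475 0.032   ]
```

```bash
cat >> h.py <<'E'
def rel(p,yawx,p0=None,q0=None):
    """shift cm & rotvec in tool axes to reach world p, tool down with tool y heading yawx"""
    st=manip.state();p0=st["position"] if p0 is None else p0
    R0=R.from_quat(st["tcp_rot"] if q0 is None else q0)
    c,s=np.cos(yawx),np.sin(yawx)
    Rt=R.from_matrix(np.array([[-s,c,0],[c,s,0],[0,0,-1.]]))
    return (R0.inv().apply(np.asarray(p)-p0)*100).round(2),(R0.inv()*Rt).as_rotvec().round(4)
E
python3 - <<'E'
from h import *
print(rel([.45,-.05,.32],.18)); print(rel([.25,.40,.32],.18))
E
```

```text
(array([-41.5 ,  43.92,  -8.07]), array([-1.000e-04,  6.000e-04, -5.358e-01]))
(array([-6.29,  9.5 , -8.09]), array([-1.000e-04,  6.000e-04, -5.358e-01]))
```

Call:
{"method": "move_arm", "body": {
  "series": [
    {"tx": -2, "ty": 2, "tz": -4, "rz": -0.05},
    {"tx": -5, "ty": 5, "tz": -7, "rz": -0.1},
    {"tx": -8, "ty": 8, "tz": -8, "rz": -0.15},
    {"tx": -10.5, "ty": 11, "tz": -8, "rz": -0.2},
    {"tx": -13, "ty": 13.5, "tz": -8, "rz": -0.25},
    {"tx": -15.5, "ty": 16, "tz": -8, "rz": -0.3},
    {"tx": -18, "ty": 18.5, "tz": -8, "rz": -0.35},
    {"tx": -20.5, "ty": 21, "tz": -8, "rz": -0.4},
    {"tx": -23, "ty": 23.5, "tz": -8, "rz": -0.45},
    {"tx": -25.5, "ty": 26, "tz": -8, "rz": -0.5},
    {"tx": -28, "ty": 29, "tz": -8, "rz": -0.54},
    {"tx": -30.5, "ty": 32, "tz": -8, "rz": -0.54},
    {"tx": -33, "ty": 35, "tz": -8, "rz": -0.54},
    {"tx": -35.5, "ty": 38, "tz": -8, "rz": -0.54},
    {"tx": -38, "ty": 40.5, "tz": -8, "rz": -0.54},
    {"tx": -40, "ty": 42.5, "tz": -8, "rz": -0.54},
    {"tx": -41.5, "ty": 44, "tz": -8, "rz": -0.54},
    {"tx": -41.5, "ty": 44, "tz": -8, "rz": -0.54},
    {"tx": -41.5, "ty": 44, "tz": -8, "rz": -0.54}
  ]
}}

```text
invalid input
```

```bash
python3 - <<'E'
from h import *
st=manip.state();print(st["clock"],st["position"],st["joints"].round(3),np.abs(st["qvel"]).max(),st["wrist_force"])
snap("wrist","w1")
E
```

```text
0.3 [0.18282715 0.49198782 0.23901566] [ 1.215  0.126 -0.04   1.405 -0.     1.571] 0.0025854359883742415 [-0.29514745 -0.6959992   0.63999588]
```

View pics/w1.png

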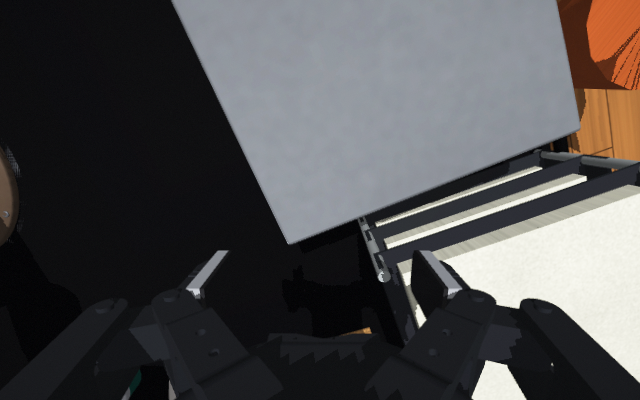

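The picture is unchanged because the call was refused. I'll retry with every key in each row.

Call:
{"method": "move_arm", "body": {
  "series": [
    {"tx": -2, "ty": 2, "tz": -4, "rx": 0, "ry": 0, "rz": -0.05, "fingers": 1},
    {"tx": -4, "ty": 4, "tz": -6, "rx": 0, "ry": 0, "rz": -0.1, "fingers": 1}
  ],
  "newtons": 70
}}

```text
clock: 0.52
position: [0.2058, 0.4408, 0.2987]
tcp_rot: [0.79, 0.613, -0.001, 0.001]
wrist_force: [0.1, 0.3, 1.0]
opening: 0.0853
```

```bash
python3 - <<'E'
from h import *
print(rel([.45,-.05,.32],.18))
E
```

```text
(array([-41.49,  35.83,  -2.03]), array([-0.0015,  0.0028, -0.4307]))
```

Call:
{"method": "move_arm", "body": {
  "series": [
    {"tx": -3, "ty": 2.6, "tz": -1, "rx": 0, "ry": 0, "rz": -0.05, "fingers": 1},
    {"tx": -6, "ty": 5.2, "tz": -2, "rx": 0, "ry": 0, "rz": -0.1, "fingers": 1},
    {"tx": -9, "ty": 7.8, "tz": -2, "rx": 0, "ry": 0, "rz": -0.15, "fingers": 1},
    {"tx": -12, "ty": 10.4, "tz": -2, "rx": 0, "ry": 0, "rz": -0.2, "fingers": 1},
    {"tx": -15, "ty": 13, "tz": -2, "rx": 0, "ry": 0, "rz": -0.25, "fingers": 1},
    {"tx": -18, "ty": 15.6, "tz": -2, "rx": 0, "ry": 0, "rz": -0.3, "fingers": 1},
    {"tx": -21, "ty": 18.2, "tz": -2, "rx": 0, "ry": 0, "rz": -0.35, "fingers": 1},
    {"tx": -24, "ty": 20.8, "tz": -2, "rx": 0, "ry": 0, "rz": -0.4, "fingers": 1},
    {"tx": -27, "ty": 23.4, "tz": -2, "rx": 0, "ry": 0, "rz": -0.43, "fingers": 1},
    {"tx": -30, "ty": 26, "tz": -2, "rx": 0, "ry": 0, "rz": -0.43, "fingers": 1},
    {"tx": -33, "ty": 28.6, "tz": -2, "rx": 0, "ry": 0, "rz": -0.43, "fingers": 1},
    {"tx": -36, "ty": 31.2, "tz": -2, "rx": 0, "ry": 0, "rz": -0.43, "fingers": 1},
    {"tx": -39, "ty": 33.8, "tz": -2, "rx": 0, "ry": 0, "rz": -0.43, "fingers": 1},
    {"tx": -41.5, "ty": 35.8, "tz": -2, "rx": 0, "ry": 0, "rz": -0.43, "fingers": 1},
    {"tx": -41.5, "ty": 35.8, "tz": -2, "rx": 0, "ry": 0, "rz": -0.43, "fingers": 1},
    {"tx": -41.5, "ty": 35.8, "tz": -2, "rx": 0, "ry": 0, "rz": -0.43, "fingers": 1},
    {"tx": -41.5, "ty": 35.8, "tz": -2, "rx": 0, "ry": 0, "rz": -0.43, "fingers": 1}
  ],
  "newtons": 70
}}

```text
clock: 1.93
position: [0.4475, -0.0513, 0.3192]
tcp_rot: [0.643, 0.766, -0.0, -0.0]
wrist_force: [-0.6, 0.6, 0.7]
opening: 0.0855
```

```bash
python3 - <<'E'
from h import *
st=manip.state();print(st["clock"],st["position"],st["joints"].round(3),np.abs(st["qvel"]).max(),st["wrist_force"])
snap("wrist","w2")
E
```

```text
1.9333 [ 0.44751308 -0.05131245  0.31921742] [-1.140e-01 -1.000e-03 -0.000e+00  1.572e+00  0.000e+00 -2.880e-01] 0.028240762490369217 [-0.64121308  0.57628571  0.69170151]
```

View pics/w2.png

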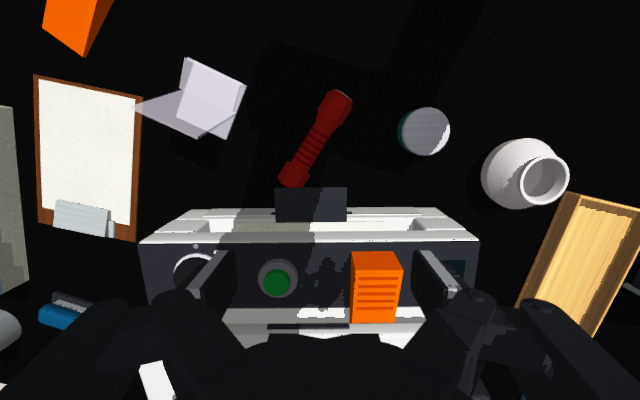

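The view shows the copier front, the wedge tail's top face at about (376,288), the button at (277,278), and the dial partly hidden behind a finger. I'll move forward to unblock the strip.

Call:
{"method": "move_arm", "body": {
  "series": [
    {"tx": 0, "ty": 3, "tz": 0, "rx": 0, "ry": 0, "rz": 0, "fingers": 1},
    {"tx": 0, "ty": 6, "tz": 0, "rx": 0, "ry": 0, "rz": 0, "fingers": 1},
    {"tx": 0, "ty": 8.5, "tz": 0, "rx": 0, "ry": 0, "rz": 0, "fingers": 1},
    {"tx": 0, "ty": 8.5, "tz": 0, "rx": 0, "ry": 0, "rz": 0, "fingers": 1},
    {"tx": 0, "ty": 8.5, "tz": 0, "rx": 0, "ry": 0, "rz": 0, "fingers": 1}
  ],
  "newtons": 70
}}

```text
clock: 2.4
position: [0.5317, -0.035, 0.3187]
tcp_rot: [0.642, 0.767, -0.0, -0.001]
wrist_force: [0.4, 0.1, -0.5]
opening: 0.0854
```

```bash
python3 - <<'E'
from h import *
st=manip.state();print(st["clock"],st["position"],st["joints"].round(3),np.abs(st["qvel"]).max(),st["wrist_force"])
s=snap("wrist","w3")
cv2.imwrite("pics/w3c.png",cv2.resize(s["pixels"][130:330,110:510],None,fx=2,fy=2,interpolation=2))
E
```

```text
2.4 [ 0.5317163  -0.03499886  0.31869141] [-0.066  0.157  0.172  1.586  0.    -0.243] 0.03771560204801791 [ 0.43822461  0.08942911 -0.45496646]
```

View pics/w3c.png

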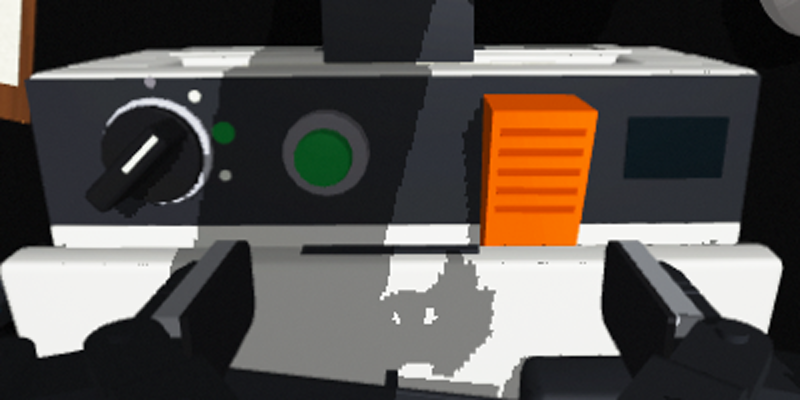

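```bash
python3 - <<'E'
from h import *
im=cv2.imread("pics/w3.png")
a=cv2.resize(im[165:265,335:425],None,fx=6,fy=6,interpolation=cv2.INTER_NEAREST)
a=np.clip(a.astype(float)*1.0,0,255).astype(np.uint8);cv2.imwrite("pics/z1.png",a)
b=cv2.resize(im[160:260,140:300],None,fx=5,fy=5,interpolation=2);cv2.imwrite("pics/z2.png",b)
E
```

```text
(no output)
```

View pics/z1.png

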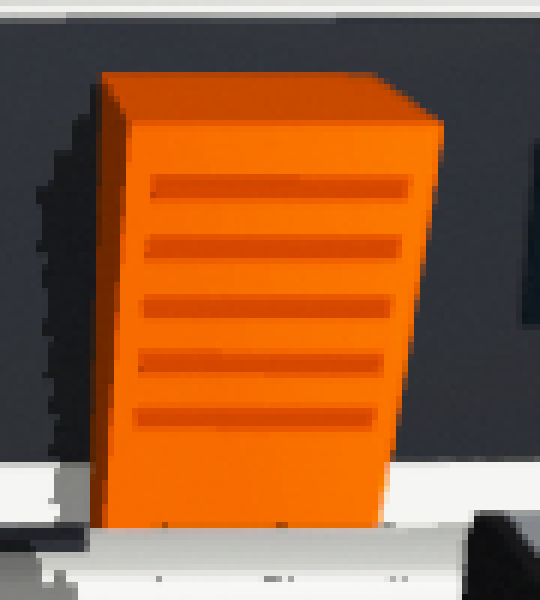

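View pics/z2.png

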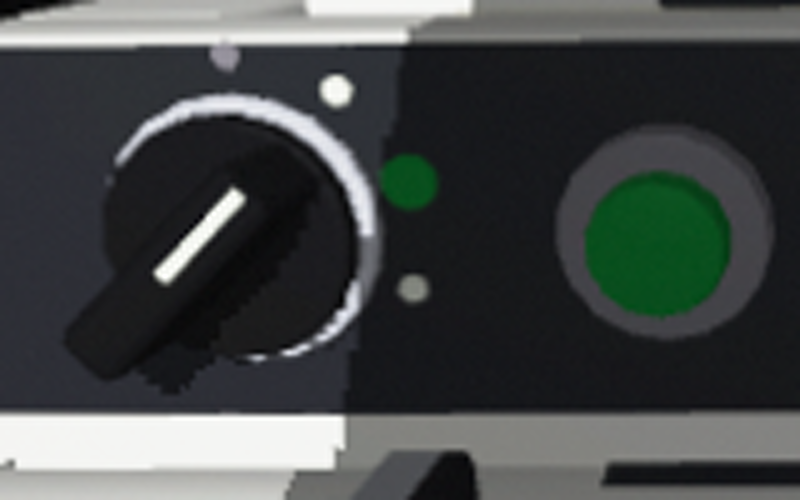

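```bash
cat > m1.py <<'E'
from h import *
s=dict(np.load("pics/w3.npz"))
Z1=lambda p,z:onz(s,[[335+p[0]/6-.0,165+p[1]/6]],z)[0]
Z2=lambda p,z:onz(s,[[140+p[0]/5,160+p[1]/5]],z)[0]
C=lambda p,z:onz(s,[[110+p[0]/2,130+p[1]/2]],z)[0]
FL,FR=C((757,74),.145),C((28,78),.145)
d=FR-FL;cy=np.arctan2(d[1],d[0])+np.pi/2
print("front",FL,FR,np.linalg.norm(d),"yaw",cy)
ex=np.array([np.cos(cy),np.sin(cy),0]);ey=np.array([-np.sin(cy),np.cos(cy),0])
tb=[Z1((102,73),.145),Z1((376,73),.145)];tt=[Z1((131,121),.191),Z1((443,121),.191)]
print("tail bot",tb,np.linalg.norm(tb[0]-tb[1]));print("tail top",tt,np.linalg.norm(tt[0]-tt[1]))
lb=Z1((90,527),.145)-tb[0];wy=np.arctan2(lb[1],lb[0]);
rt=None
e=tb[1]-tb[0];print("wedge yaw: side",wy,"tail",np.arctan2(e[1],e[0])-np.pi/2)
tm=(sum(tb)/2+sum(tt)/2)/2;print("tail mid",tm)
fm=(FL+FR)/2;le=fm+.085*ex
g=tm+.035*ex
print("grip",g,"in lid_edge",(g-le)@ex,(g-le)@ey,"lid_edge",le)
p1,p2=Z2((163,277),.185),Z2((238,195),.185);pd=p2-p1;dc=None
ang=lambda v:np.arctan2(v@ey,-(v@ex))
print("pointer dir, signs",ang(pd)) ; 
m=Z2((410,182),.145);b=Z2((658,243),.167);print("mark",m,"button",b)
sk=[Z2(p,.157) for p in ((105,215),(360,255),(235,113),(255,360))];print("skirt",sk,np.mean(sk,0))
for n,p in (("g0",(225,57)),("w",(337,90)),("gr",(410,182)),("g3",(413,289))): print(n,Z2(p,.145))
# circle fit through marks
P=np.array([Z2(p,.145)[:2] for p in((225,57),(337,90),(410,182),(413,289))])
A=np.c_[2*P,np.ones(4)];x=np.linalg.lstsq(A,(P**2).sum(1),rcond=None)[0];c=np.r_[x[:2],.145];print("circ",x[:2],np.sqrt(x[2]+x[:2]@x[:2]))
for q in P: print(ang(np.r_[q,.145]-c))
ends=[Z2((65,340),.185),Z2((112,378),.185)];print("bar end",ends,np.mean(ends,0))
E
python3 m1.py
```

```text
front [0.4751738  0.13354587 0.145     ] [ 0.54553631 -0.24914511  0.145     ] 0.3891057269368381 yaw 0.18183165076344143
tail bot [array([ 0.51172894, -0.00735464,  0.145     ]), array([0.50311488, 0.04057337, 0.145     ])] 0.04869596382710423
tail top [array([ 0.51126848, -0.00733292,  0.191     ]), array([0.50286272, 0.03947384, 0.191     ])] 0.04755554380487574
wedge yaw: side 0.17625821142949982 tail 0.17783041953738943
tail mid [0.50724375 0.01633991 0.168     ]
grip [0.54166675 0.02266901 0.168     ] in lid_edge -0.039653260911504014 0.07347990380229211 lid_edge [ 0.59395376 -0.04242896  0.145     ]
pointer dir, signs 0.8022516567555902
mark [ 0.55713081 -0.14205286  0.145     ] button [ 0.55444459 -0.0841529   0.167     ]
skirt [array([ 0.57212187, -0.20175415,  0.157     ]), array([ 0.57132788, -0.14746128,  0.157     ]), array([ 0.54529073, -0.17553076,  0.157     ]), array([ 0.59911405, -0.16826532,  0.157     ])] [ 0.57196363 -0.17325288  0.157     ]
g0 [ 0.53672025 -0.18358817  0.145     ]
w [ 0.53966157 -0.15930776  0.145     ]
gr [ 0.55713081 -0.14205286  0.145     ]
g3 [ 0.58139187 -0.13930419  0.145     ]
circ [ 0.57319796 -0.17572221] 0.03732227766869809
-0.030553855925011687
0.6370051148251975
1.3073828547902375
1.9739388378968927
bar end [array([ 0.58905626, -0.19416611,  0.185     ]), array([ 0.59540228, -0.18468318,  0.185     ])] [ 0.59222927 -0.18942464  0.185     ]
```

```bash
python3 - <<'E'
from h import *
print(rel([.5375,.0222,.2],.177));print(rel([.5375,.0222,.157],.177))
E
```

```text
(array([ 5.55,  1.66, 11.92]), array([-0.0009, -0.0002, -0.0005]))
(array([ 5.55,  1.67, 16.22]), array([-0.0009, -0.0002, -0.0005]))
```

Call:
{"method": "move_arm", "body": {
  "series": [
    {"tx": 2, "ty": 0.6, "tz": 3, "rx": 0, "ry": 0, "rz": 0, "fingers": 1},
    {"tx": 4, "ty": 1.2, "tz": 6, "rx": 0, "ry": 0, "rz": 0, "fingers": 1},
    {"tx": 5.55, "ty": 1.65, "tz": 8.5, "rx": 0, "ry": 0, "rz": 0, "fingers": 1},
    {"tx": 5.55, "ty": 1.65, "tz": 8.5, "rx": 0, "ry": 0, "rz": 0, "fingers": 1},
    {"tx": 5.55, "ty": 1.65, "tz": 8.5, "rx": 0, "ry": 0, "rz": 0, "fingers": 1},
    {"tx": 5.55, "ty": 1.65, "tz": 8.5, "rx": 0, "ry": 0, "rz": 0, "fingers": 1}
  ],
  "newtons": 70
}}

```text
clock: 2.95
position: [0.5377, 0.0207, 0.2361]
tcp_rot: [0.643, 0.766, 0.0, 0.001]
wrist_force: [0.7, 0.3, 0.7]
opening: 0.0853
```

```bash
python3 - <<'E'
from h import *
print(manip.state()["position"]);s=snap("wrist","w4")
print(rel([.5375,.0222,.2],.177));print(rel([.5375,.0222,.157],.177))
print(proj(s,[[.5375,.0222,.157],[.50724,.01634,.191],[.50724,.01634,.145]]))
E
```

```text
[0.53767039 0.02073407 0.23609758]
(array([ 0.19, -0.05,  3.65]), array([ 0.0029,  0.0007, -0.003 ]))
(array([ 0.19, -0.06,  7.95]), array([ 0.0029,  0.0007, -0.003 ]))
[[324.9064989  216.95026103]
 [324.28472109 186.35139385]
 [324.2327137  174.40805327]]
```

View pics/w4.png

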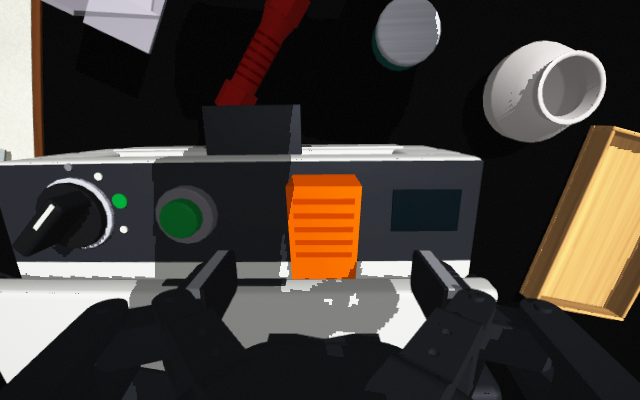

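The wedge tail is centred at (324,187) and matches the prediction, so I'll descend.

Call:
{"method": "move_arm", "body": {
  "series": [
    {"tx": 0.15, "ty": 0, "tz": 2.5, "rx": 0, "ry": 0, "rz": 0, "fingers": 1},
    {"tx": 0.15, "ty": 0, "tz": 5, "rx": 0, "ry": 0, "rz": 0, "fingers": 1},
    {"tx": 0.15, "ty": 0, "tz": 6.5, "rx": 0, "ry": 0, "rz": 0, "fingers": 1},
    {"tx": 0.15, "ty": 0, "tz": 7.3, "rx": 0, "ry": 0, "rz": 0, "fingers": 1},
    {"tx": 0.15, "ty": 0, "tz": 7.8, "rx": 0, "ry": 0, "rz": 0, "fingers": 1},
    {"tx": 0.15, "ty": 0, "tz": 7.8, "rx": 0, "ry": 0, "rz": 0, "fingers": 1},
    {"tx": 0.15, "ty": 0, "tz": 7.8, "rx": 0, "ry": 0, "rz": 0, "fingers": 1}
  ],
  "newtons": 70
}}

```text
clock: 3.58
position: [0.5385, 0.022, 0.1576]
tcp_rot: [0.643, 0.766, 0.001, 0.001]
wrist_force: [0.3, -0.5, -0.1]
opening: 0.0852
```

```bash
python3 - <<'E'
from h import *
print(manip.state()["position"]);s=snap("side","s5")
cv2.imwrite("pics/s5c.png",cv2.resize(s["pixels"][110:260,280:470],None,fx=4,fy=4,interpolation=2))
E
```

```text
[0.53849723 0.02204569 0.15762516]
```

View pics/s5c.png

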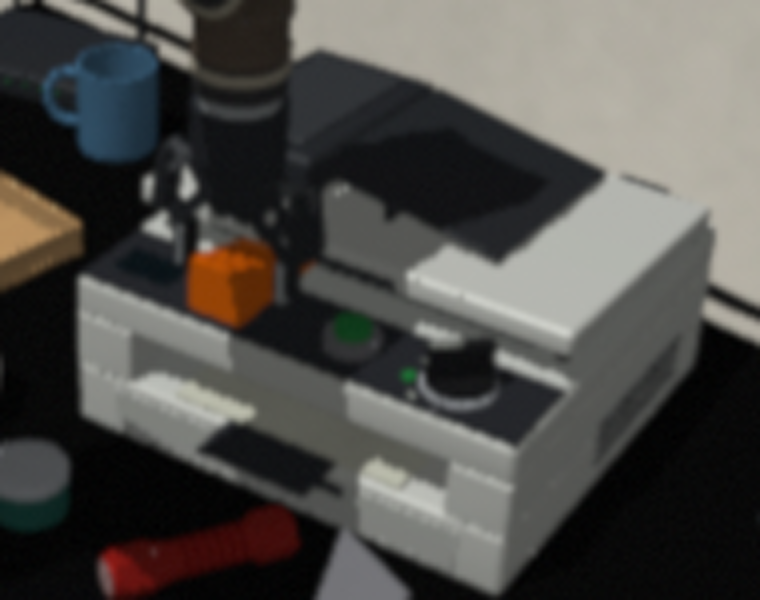

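The fingers straddle the wedge at about (235,280), with nothing in contact. I'll close them.

Call:
{"method": "move_arm", "body": {
  "series": [
    {"tx": 0, "ty": 0, "tz": 0, "rx": 0, "ry": 0, "rz": 0, "fingers": 0.7},
    {"tx": 0, "ty": 0, "tz": 0, "rx": 0, "ry": 0, "rz": 0, "fingers": 0.6},
    {"tx": 0, "ty": 0, "tz": 0, "rx": 0, "ry": 0, "rz": 0, "fingers": 0.5},
    {"tx": 0, "ty": 0, "tz": 0, "rx": 0, "ry": 0, "rz": 0, "fingers": 0.4},
    {"tx": 0, "ty": 0, "tz": 0, "rx": 0, "ry": 0, "rz": 0, "fingers": 0.4},
    {"tx": 0, "ty": 0, "tz": 0, "rx": 0, "ry": 0, "rz": 0, "fingers": 0.3},
    {"tx": 0, "ty": 0, "tz": 0, "rx": 0, "ry": 0, "rz": 0, "fingers": 0.3},
    {"tx": 0, "ty": 0, "tz": 0, "rx": 0, "ry": 0, "rz": 0, "fingers": 0.3}
  ],
  "newtons": 70
}}

```text
clock: 4.3
position: [0.5384, 0.0211, 0.1574]
tcp_rot: [0.643, 0.766, -0.0, 0.002]
wrist_force: [-0.4, -5.3, 4.4]
opening: 0.047
```

Call:
{"method": "move_arm", "body": {
  "series": [
    {"tx": 0, "ty": -0.2, "tz": 0, "rx": 0, "ry": 0, "rz": 0, "fingers": 0.3},
    {"tx": 0, "ty": -0.4, "tz": 0, "rx": 0, "ry": 0, "rz": 0, "fingers": 0.3},
    {"tx": 0, "ty": -0.6, "tz": 0, "rx": 0, "ry": 0, "rz": 0, "fingers": 0.3},
    {"tx": 0, "ty": -0.8, "tz": 0, "rx": 0, "ry": 0, "rz": 0, "fingers": 0.3},
    {"tx": 0, "ty": -1.0, "tz": 0, "rx": 0, "ry": 0, "rz": 0, "fingers": 0.3},
    {"tx": 0, "ty": -1.2, "tz": 0, "rx": 0, "ry": 0, "rz": 0, "fingers": 0.3},
    {"tx": 0, "ty": -1.4, "tz": 0, "rx": 0, "ry": 0, "rz": 0, "fingers": 0.3},
    {"tx": 0, "ty": -1.6, "tz": 0, "rx": 0, "ry": 0, "rz": 0, "fingers": 0.3},
    {"tx": 0, "ty": -1.8, "tz": 0, "rx": 0, "ry": 0, "rz": 0, "fingers": 0.3},
    {"tx": 0, "ty": -2.0, "tz": 0, "rx": 0, "ry": 0, "rz": 0, "fingers": 0.3},
    {"tx": 0, "ty": -2.0, "tz": 0, "rx": 0, "ry": 0, "rz": 0, "fingers": 0.3},
    {"tx": 0, "ty": -2.0, "tz": 0, "rx": 0, "ry": 0, "rz": 0, "fingers": 0.3},
    {"tx": 0, "ty": -2.0, "tz": 0, "rx": 0, "ry": 0, "rz": 0, "fingers": 0.3},
    {"tx": 0, "ty": -2.0, "tz": 0, "rx": 0, "ry": 0, "rz": 0, "fingers": 0.3},
    {"tx": 0, "ty": -2.0, "tz": 0, "rx": 0, "ry": 0, "rz": 0, "fingers": 0.3},
    {"tx": 0, "ty": -2.0, "tz": 0, "rx": 0, "ry": 0, "rz": 0, "fingers": 0.3},
    {"tx": 0, "ty": -2.0, "tz": 0, "rx": 0, "ry": 0, "rz": 0, "fingers": 0.3}
  ],
  "newtons": 70
}}

```text
clock: 5.72
position: [0.5212, 0.0193, 0.1574]
tcp_rot: [0.643, 0.766, 0.002, 0.002]
wrist_force: [9.5, 1.9, -1.1]
opening: 0.0473
```

```bash
python3 - <<'E'
from h import *
st=manip.state();print(st["position"],st["clock"]);s=snap("wrist","w6")
E
```

```text
[0.52117786 0.01931884 0.1574248 ] 5.7167
```

View pics/w6.png

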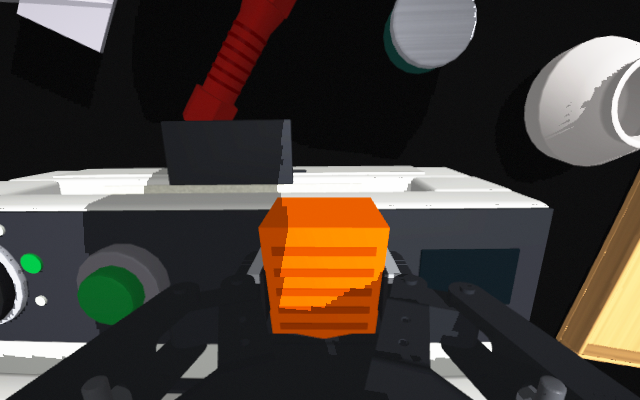

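The wedge is held with its tail's top edge at (324,228), and it has moved about 17 mm. Second tug.

Call:
{"method": "move_arm", "body": {
  "series": [
    {"tx": 0, "ty": -0.2, "tz": 0, "rx": 0, "ry": 0, "rz": 0, "fingers": 0.3},
    {"tx": 0, "ty": -0.4, "tz": 0, "rx": 0, "ry": 0, "rz": 0, "fingers": 0.3},
    {"tx": 0, "ty": -0.6, "tz": 0, "rx": 0, "ry": 0, "rz": 0, "fingers": 0.3},
    {"tx": 0, "ty": -0.8, "tz": 0, "rx": 0, "ry": 0, "rz": 0, "fingers": 0.3},
    {"tx": 0, "ty": -1.0, "tz": 0, "rx": 0, "ry": 0, "rz": 0, "fingers": 0.3},
    {"tx": 0, "ty": -1.2, "tz": 0, "rx": 0, "ry": 0, "rz": 0, "fingers": 0.3},
    {"tx": 0, "ty": -1.4, "tz": 0, "rx": 0, "ry": 0, "rz": 0, "fingers": 0.3},
    {"tx": 0, "ty": -1.6, "tz": 0, "rx": 0, "ry": 0, "rz": 0, "fingers": 0.3},
    {"tx": 0, "ty": -1.8, "tz": 0, "rx": 0, "ry": 0, "rz": 0, "fingers": 0.3},
    {"tx": 0, "ty": -2.0, "tz": 0, "rx": 0, "ry": 0, "rz": 0, "fingers": 0.3},
    {"tx": 0, "ty": -2.0, "tz": 0, "rx": 0, "ry": 0, "rz": 0, "fingers": 0.3},
    {"tx": 0, "ty": -2.0, "tz": 0, "rx": 0, "ry": 0, "rz": 0, "fingers": 0.3},
    {"tx": 0, "ty": -2.0, "tz": 0, "rx": 0, "ry": 0, "rz": 0, "fingers": 0.3},
    {"tx": 0, "ty": -2.0, "tz": 0, "rx": 0, "ry": 0, "rz": 0, "fingers": 0.3},
    {"tx": 0, "ty": -2.0, "tz": 0, "rx": 0, "ry": 0, "rz": 0, "fingers": 0.3},
    {"tx": 0, "ty": -2.0, "tz": 0, "rx": 0, "ry": 0, "rz": 0, "fingers": 0.3},
    {"tx": 0, "ty": -2.0, "tz": 0, "rx": 0, "ry": 0, "rz": 0, "fingers": 0.3}
  ],
  "newtons": 70
}}

```text
clock: 7.18
position: [0.5014, 0.0158, 0.1574]
tcp_rot: [0.643, 0.766, 0.002, 0.002]
wrist_force: [9.7, 1.7, -1.2]
opening: 0.0474
```

```bash
python3 - <<'E'
from h import *
st=manip.state();print(st["position"],st["clock"]);s=snap("side","s7")
s6=dict(np.load("pics/w6.npz"));print("tail mid after tug1",onz(s6,[[324.5,228]],.191))
cv2.imwrite("pics/s7c.png",cv2.resize(s["pixels"][110:260,280:470],None,fx=4,fy=4,interpolation=2))
E
```

```text
[0.50144559 0.01577742 0.15741824] 7.1833
tail mid after tug1 [[0.48988285 0.01477173 0.191     ]]
```

View pics/s7c.png

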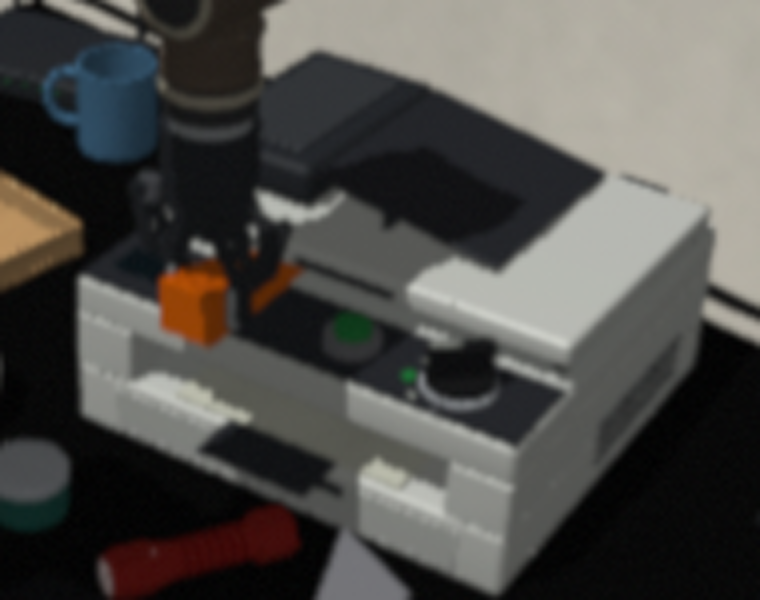

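The wedge is about 37 mm out with no slip, and the lid is lower. Third tug.

Call:
{"method": "move_arm", "body": {
  "series": [
    {"tx": 0, "ty": -0.2, "tz": 0, "rx": 0, "ry": 0, "rz": 0, "fingers": 0.3},
    {"tx": 0, "ty": -0.4, "tz": 0, "rx": 0, "ry": 0, "rz": 0, "fingers": 0.3},
    {"tx": 0, "ty": -0.6, "tz": 0, "rx": 0, "ry": 0, "rz": 0, "fingers": 0.3},
    {"tx": 0, "ty": -0.8, "tz": 0, "rx": 0, "ry": 0, "rz": 0, "fingers": 0.3},
    {"tx": 0, "ty": -1.0, "tz": 0, "rx": 0, "ry": 0, "rz": 0, "fingers": 0.3},
    {"tx": 0, "ty": -1.2, "tz": 0, "rx": 0, "ry": 0, "rz": 0, "fingers": 0.3},
    {"tx": 0, "ty": -1.4, "tz": 0, "rx": 0, "ry": 0, "rz": 0, "fingers": 0.3},
    {"tx": 0, "ty": -1.6, "tz": 0, "rx": 0, "ry": 0, "rz": 0, "fingers": 0.3},
    {"tx": 0, "ty": -1.8, "tz": 0, "rx": 0, "ry": 0, "rz": 0, "fingers": 0.3},
    {"tx": 0, "ty": -2.0, "tz": 0, "rx": 0, "ry": 0, "rz": 0, "fingers": 0.3},
    {"tx": 0, "ty": -2.0, "tz": 0, "rx": 0, "ry": 0, "rz": 0, "fingers": 0.3},
    {"tx": 0, "ty": -2.0, "tz": 0, "rx": 0, "ry": 0, "rz": 0, "fingers": 0.3},
    {"tx": 0, "ty": -2.0, "tz": 0, "rx": 0, "ry": 0, "rz": 0, "fingers": 0.3},
    {"tx": 0, "ty": -2.0, "tz": 0, "rx": 0, "ry": 0, "rz": 0, "fingers": 0.3},
    {"tx": 0, "ty": -2.0, "tz": 0, "rx": 0, "ry": 0, "rz": 0, "fingers": 0.3},
    {"tx": 0, "ty": -2.0, "tz": 0, "rx": 0, "ry": 0, "rz": 0, "fingers": 0.3},
    {"tx": 0, "ty": -2.0, "tz": 0, "rx": 0, "ry": 0, "rz": 0, "fingers": 0.3}
  ],
  "newtons": 70
}}

```text
clock: 8.65
position: [0.4817, 0.0122, 0.1574]
tcp_rot: [0.643, 0.766, 0.002, 0.002]
wrist_force: [9.2, 1.7, -1.1]
opening: 0.0472
```

```bash
python3 - <<'E'
from h import *
st=manip.state();print(st["position"],st["clock"]);s=snap("side","s8")
cv2.imwrite("pics/s8c.png",cv2.resize(s["pixels"][110:260,280:470],None,fx=4,fy=4,interpolation=2))
E
```

```text
[0.48173071 0.01223866 0.15743836] 8.65
```

View pics/s8c.png

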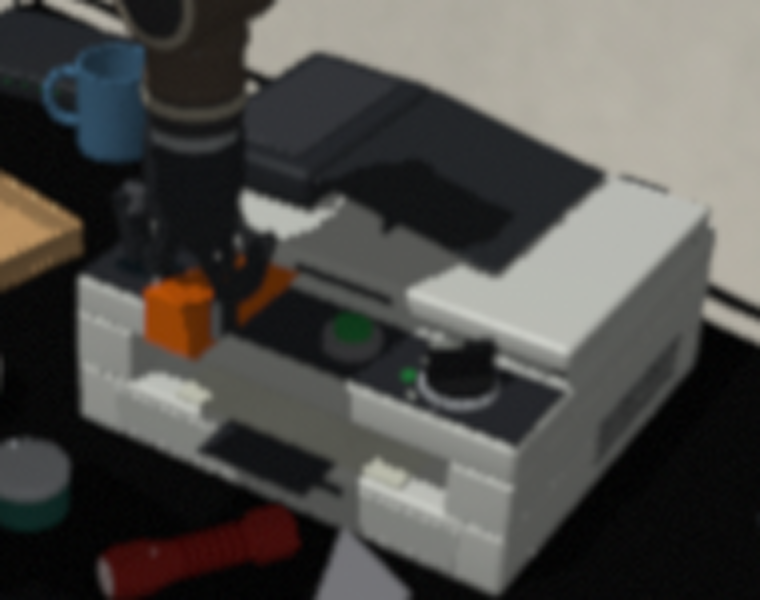

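The wedge is 57 mm out with the lid still propped. Fourth tug.

Call:
{"method": "move_arm", "body": {
  "series": [
    {"tx": 0, "ty": -0.2, "tz": 0, "rx": 0, "ry": 0, "rz": 0, "fingers": 0.3},
    {"tx": 0, "ty": -0.4, "tz": 0, "rx": 0, "ry": 0, "rz": 0, "fingers": 0.3},
    {"tx": 0, "ty": -0.6, "tz": 0, "rx": 0, "ry": 0, "rz": 0, "fingers": 0.3},
    {"tx": 0, "ty": -0.8, "tz": 0, "rx": 0, "ry": 0, "rz": 0, "fingers": 0.3},
    {"tx": 0, "ty": -1.0, "tz": 0, "rx": 0, "ry": 0, "rz": 0, "fingers": 0.3},
    {"tx": 0, "ty": -1.2, "tz": 0, "rx": 0, "ry": 0, "rz": 0, "fingers": 0.3},
    {"tx": 0, "ty": -1.4, "tz": 0, "rx": 0, "ry": 0, "rz": 0, "fingers": 0.3},
    {"tx": 0, "ty": -1.6, "tz": 0, "rx": 0, "ry": 0, "rz": 0, "fingers": 0.3},
    {"tx": 0, "ty": -1.8, "tz": 0, "rx": 0, "ry": 0, "rz": 0, "fingers": 0.3},
    {"tx": 0, "ty": -2.0, "tz": 0, "rx": 0, "ry": 0, "rz": 0, "fingers": 0.3},
    {"tx": 0, "ty": -2.0, "tz": 0, "rx": 0, "ry": 0, "rz": 0, "fingers": 0.3},
    {"tx": 0, "ty": -2.0, "tz": 0, "rx": 0, "ry": 0, "rz": 0, "fingers": 0.3},
    {"tx": 0, "ty": -2.0, "tz": 0, "rx": 0, "ry": 0, "rz": 0, "fingers": 0.3},
    {"tx": 0, "ty": -2.0, "tz": 0, "rx": 0, "ry": 0, "rz": 0, "fingers": 0.3},
    {"tx": 0, "ty": -2.0, "tz": 0, "rx": 0, "ry": 0, "rz": 0, "fingers": 0.3},
    {"tx": 0, "ty": -2.0, "tz": 0, "rx": 0, "ry": 0, "rz": 0, "fingers": 0.3},
    {"tx": 0, "ty": -2.0, "tz": 0, "rx": 0, "ry": 0, "rz": 0, "fingers": 0.3}
  ],
  "newtons": 70
}}

```text
clock: 10.12
position: [0.462, 0.0087, 0.1574]
tcp_rot: [0.643, 0.766, 0.002, 0.002]
wrist_force: [9.0, 1.0, -1.3]
opening: 0.0474
```

Call:
{"method": "move_arm", "body": {
  "series": [
    {"tx": 0, "ty": -0.2, "tz": 0, "rx": 0, "ry": 0, "rz": 0, "fingers": 0.3},
    {"tx": 0, "ty": -0.4, "tz": 0, "rx": 0, "ry": 0, "rz": 0, "fingers": 0.3},
    {"tx": 0, "ty": -0.6, "tz": 0, "rx": 0, "ry": 0, "rz": 0, "fingers": 0.3},
    {"tx": 0, "ty": -0.8, "tz": 0, "rx": 0, "ry": 0, "rz": 0, "fingers": 0.3},
    {"tx": 0, "ty": -1.0, "tz": 0, "rx": 0, "ry": 0, "rz": 0, "fingers": 0.3},
    {"tx": 0, "ty": -1.2, "tz": 0, "rx": 0, "ry": 0, "rz": 0, "fingers": 0.3},
    {"tx": 0, "ty": -1.4, "tz": 0, "rx": 0, "ry": 0, "rz": 0, "fingers": 0.3},
    {"tx": 0, "ty": -1.6, "tz": 0, "rx": 0, "ry": 0, "rz": 0, "fingers": 0.3},
    {"tx": 0, "ty": -1.8, "tz": 0, "rx": 0, "ry": 0, "rz": 0, "fingers": 0.3},
    {"tx": 0, "ty": -2.0, "tz": 0, "rx": 0, "ry": 0, "rz": 0, "fingers": 0.3},
    {"tx": 0, "ty": -2.0, "tz": 0, "rx": 0, "ry": 0, "rz": 0, "fingers": 0.3},
    {"tx": 0, "ty": -2.0, "tz": 0, "rx": 0, "ry": 0, "rz": 0, "fingers": 0.3},
    {"tx": 0, "ty": -2.0, "tz": 0, "rx": 0, "ry": 0, "rz": 0, "fingers": 0.3},
    {"tx": 0, "ty": -2.0, "tz": 0, "rx": 0, "ry": 0, "rz": 0, "fingers": 0.3},
    {"tx": 0, "ty": -2.0, "tz": 0, "rx": 0, "ry": 0, "rz": 0, "fingers": 0.3},
    {"tx": 0, "ty": -2.0, "tz": 0, "rx": 0, "ry": 0, "rz": 0, "fingers": 0.3},
    {"tx": 0, "ty": -2.0, "tz": 0, "rx": 0, "ry": 0, "rz": 0, "fingers": 0.3}
  ],
  "newtons": 70
}}

```text
clock: 11.53
position: [0.4398, 0.0051, 0.157]
tcp_rot: [0.643, 0.766, 0.001, 0.001]
wrist_force: [0.8, -0.3, 6.2]
opening: 0.0472
```

```bash
python3 - <<'E'
from h import *
st=manip.state();print(st["position"],st["clock"],st["wrist_force"]);s=snap("side","s9")
cv2.imwrite("pics/s9c.png",cv2.resize(s["pixels"][110:260,280:470],None,fx=4,fy=4,interpolation=2))
E
```

```text
[0.43981981 0.00506388 0.15702881] 11.5333 [ 0.76582424 -0.2892219   6.18883642]
```

View pics/s9c.png

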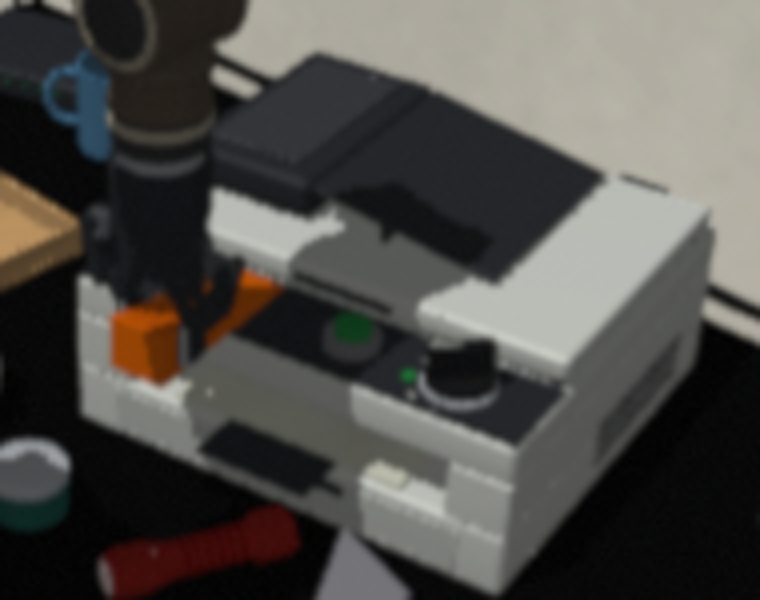

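The lid looks shut and the pull force is gone. A last tug, then lift and carry.

Call:
{"method": "move_arm", "body": {
  "series": [
    {"tx": 0, "ty": -0.3, "tz": 0, "rx": 0, "ry": 0, "rz": 0, "fingers": 0.3},
    {"tx": 0, "ty": -0.6, "tz": 0, "rx": 0, "ry": 0, "rz": 0, "fingers": 0.3},
    {"tx": 0, "ty": -0.9, "tz": 0, "rx": 0, "ry": 0, "rz": 0, "fingers": 0.3},
    {"tx": 0, "ty": -1.2, "tz": 0, "rx": 0, "ry": 0, "rz": 0, "fingers": 0.3},
    {"tx": 0, "ty": -1.5, "tz": 0, "rx": 0, "ry": 0, "rz": 0, "fingers": 0.3},
    {"tx": 0, "ty": -1.8, "tz": 0, "rx": 0, "ry": 0, "rz": 0, "fingers": 0.3},
    {"tx": 0, "ty": -1.8, "tz": 0, "rx": 0, "ry": 0, "rz": 0, "fingers": 0.3},
    {"tx": 0, "ty": -1.8, "tz": 0, "rx": 0, "ry": 0, "rz": 0, "fingers": 0.3},
    {"tx": 0, "ty": -1.8, "tz": 0, "rx": 0, "ry": 0, "rz": 0, "fingers": 0.3},
    {"tx": 0, "ty": -1.8, "tz": 0, "rx": 0, "ry": 0, "rz": 0, "fingers": 0.3},
    {"tx": 0, "ty": -1.8, "tz": 0, "rx": 0, "ry": 0, "rz": 0, "fingers": 0.3},
    {"tx": 0, "ty": -1.8, "tz": 0, "rx": 0, "ry": 0, "rz": 0, "fingers": 0.3},
    {"tx": 0, "ty": -1.8, "tz": -0.7, "rx": 0, "ry": 0, "rz": 0, "fingers": 0.3},
    {"tx": 0, "ty": -1.8, "tz": -2, "rx": 0, "ry": 0, "rz": 0, "fingers": 0.3},
    {"tx": 0, "ty": -1.8, "tz": -4, "rx": 0, "ry": 0, "rz": 0, "fingers": 0.3},
    {"tx": 0, "ty": -1.8, "tz": -6, "rx": 0, "ry": 0, "rz": 0, "fingers": 0.3},
    {"tx": 0, "ty": -1.8, "tz": -8, "rx": 0, "ry": 0, "rz": 0, "fingers": 0.3},
    {"tx": 0, "ty": -1.8, "tz": -8, "rx": 0, "ry": 0, "rz": 0, "fingers": 0.3}
  ],
  "newtons": 70
}}

```text
clock: 13.08
position: [0.4211, 0.0018, 0.2384]
tcp_rot: [0.643, 0.766, -0.0, 0.0]
wrist_force: [0.9, 0.3, -2.5]
opening: 0.0469
```

```bash
python3 - <<'E'
from h import *
st=manip.state();print(st["position"],st["clock"],st["wrist_force"]);s=snap("wrist","w10");snap("top","t10")
print(rel([.45,.38,.24],-.035))
E
```

```text
[0.42109388 0.00179433 0.23840598] 13.0833 [ 0.91592523  0.29992557 -2.50884913]
(array([36.74,  9.44, -0.48]), array([-2.60e-03, -1.00e-04,  2.09e-01]))
```

View pics/w10.png

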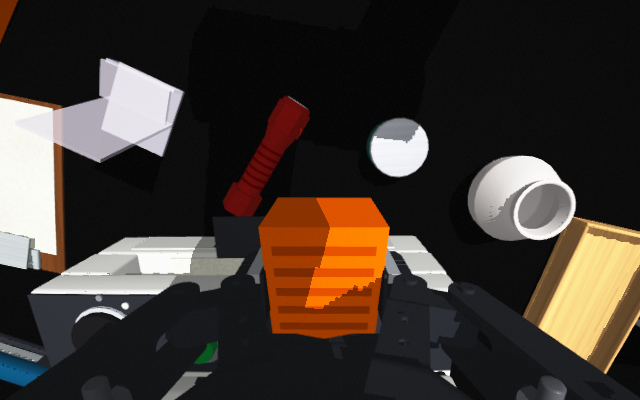

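View pics/t10.png

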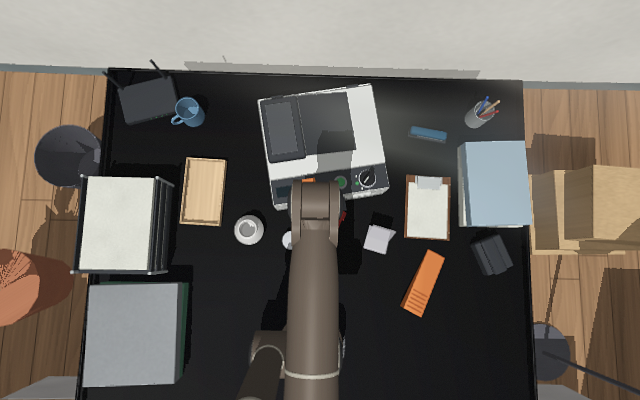

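The wedge is held as before (tail edge at row 228 again) and the tray is now unshaded at top (203,190). I'll measure the tray.

```bash
python3 - <<'E'
from h import *
s=dict(np.load("pics/t10.npz"));im=s["pixels"]
hsv=cv2.cvtColor(im,40);m=np.zeros(im.shape[:2],np.uint8);roi=hsv[140:245,170:240]
m[140:245,170:240]=cv2.inRange(roi,(8,40,60),(28,220,255))
m=cv2.morphologyEx(m,cv2.MORPH_CLOSE,np.ones((5,5)))
c=max(cv2.findContours(m,0,2)[0],key=cv2.contourArea);b=cv2.boxPoints(cv2.minAreaRect(c));print(b)
W=onz(s,b,.032);print(W,[np.linalg.norm(W[i]-W[i-1]) for i in range(4)]);print("ctr",W.mean(0))
for i in range(4):
    e=W[i]-W[i-1];print(np.arctan2(e[1],e[0]))
cv2.imwrite("pics/tr.png",cv2.resize(im[145:235,170:240],None,fx=6,fy=6,interpolation=2))
E
```

```text
[[178.68318 223.16832]
 [185.47527 155.24751]
 [227.15843 159.41582]
 [220.36635 227.33662]]
[[0.41442047 0.47907185 0.032     ]
 [0.66174608 0.4710496  0.032     ]
 [0.65063312 0.32017835 0.032     ]
 [0.40284628 0.33152979 0.032     ]] [np.float64(0.14799534236121337), np.float64(0.24745568411012167), np.float64(0.15127997715170188), np.float64(0.24804671740036308)]
ctr [0.53241149 0.4004574  0.032     ]
1.4925099311719765
-0.03242462543454458
-1.6443221313458225
3.0958133492885573
```

View pics/tr.png

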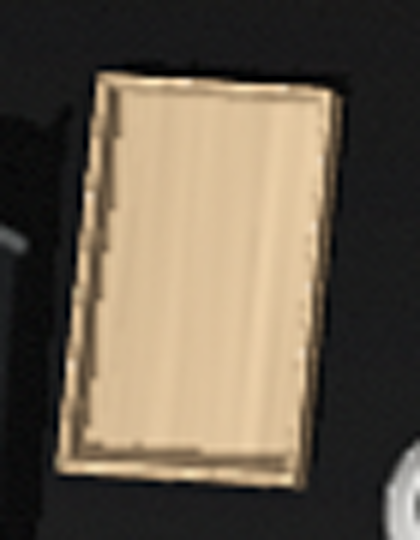

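```bash
python3 - <<'E'
from h import *
s=dict(np.load("pics/t10.npz"))
for z in(0.02,.1,.15,.2): print(z,onz(s,[[174,176],[167,270]],z).round(3).tolist())
q=dict(np.load("pics/s1.npz"));p,_=two(s,(173,177),q,(248,125));print("rack corner",p,_)
p,_=two(s,(167,272),q,(160,160));print(p,_)
print(proj(q,[[.53,.4,.032],[.45,.38,.22]]))
print(rel([.455,.395,.22],-.035))
E
```

```text
0.02 [[0.586, 0.511, 0.02], [0.25, 0.512, 0.02]]
0.1 [[0.572, 0.485, 0.1], [0.253, 0.486, 0.1]]
0.15 [[0.563, 0.469, 0.15], [0.255, 0.47, 0.15]]
0.2 [[0.554, 0.453, 0.2], [0.257, 0.454, 0.2]]
rack corner [0.54253856 0.46701866 0.19032079] 0.02610085331184901
[0.21730614 0.48445572 0.16886493] 0.07504655474292596
[[263.20830727 170.14006001]
 [245.18213031 134.29894854]]
(array([38.13, 10.2 ,  1.52]), array([-2.60e-03, -1.00e-04,  2.09e-01]))
```

```bash
python3 - <<'E'
from h import *
print(rel([.481,.394,.238],-.035),rel([.481,.394,.1],-.035))
E
```

```text
(array([37.58, 12.74, -0.29]), array([-2.60e-03, -1.00e-04,  2.09e-01])) (array([37.58, 12.78, 13.51]), array([-2.60e-03, -1.00e-04,  2.09e-01]))
```

Call:
{"method": "move_arm", "body": {
  "series": [
    {"tx": 2, "ty": 0.5, "tz": 0, "rx": 0, "ry": 0, "rz": 0.0, "fingers": 0.3},
    {"tx": 5, "ty": 1, "tz": 0, "rx": 0, "ry": 0, "rz": 0.02, "fingers": 0.3},
    {"tx": 8, "ty": 1.5, "tz": 0, "rx": 0, "ry": 0, "rz": 0.04, "fingers": 0.3},
    {"tx": 11, "ty": 2, "tz": 0, "rx": 0, "ry": 0, "rz": 0.06, "fingers": 0.3},
    {"tx": 14, "ty": 3, "tz": 0, "rx": 0, "ry": 0, "rz": 0.08, "fingers": 0.3},
    {"tx": 17, "ty": 4, "tz": 0, "rx": 0, "ry": 0, "rz": 0.1, "fingers": 0.3},
    {"tx": 20, "ty": 5, "tz": 0, "rx": 0, "ry": 0, "rz": 0.12, "fingers": 0.3},
    {"tx": 23, "ty": 6.5, "tz": 0, "rx": 0, "ry": 0, "rz": 0.14, "fingers": 0.3},
    {"tx": 26, "ty": 8, "tz": 0, "rx": 0, "ry": 0, "rz": 0.16, "fingers": 0.3},
    {"tx": 29, "ty": 9.5, "tz": 0, "rx": 0, "ry": 0, "rz": 0.18, "fingers": 0.3},
    {"tx": 32, "ty": 11, "tz": 0, "rx": 0, "ry": 0, "rz": 0.2, "fingers": 0.3},
    {"tx": 34.5, "ty": 12, "tz": 0, "rx": 0, "ry": 0, "rz": 0.209, "fingers": 0.3},
    {"tx": 36.5, "ty": 12.5, "tz": 0, "rx": 0, "ry": 0, "rz": 0.209, "fingers": 0.3},
    {"tx": 37.6, "ty": 12.8, "tz": 0, "rx": 0, "ry": 0, "rz": 0.209, "fingers": 0.3},
    {"tx": 37.6, "ty": 12.8, "tz": 1, "rx": 0, "ry": 0, "rz": 0.209, "fingers": 0.3},
    {"tx": 37.6, "ty": 12.8, "tz": 3, "rx": 0, "ry": 0, "rz": 0.209, "fingers": 0.3},
    {"tx": 37.6, "ty": 12.8, "tz": 5, "rx": 0, "ry": 0, "rz": 0.209, "fingers": 0.3},
    {"tx": 37.6, "ty": 12.8, "tz": 7, "rx": 0, "ry": 0, "rz": 0.209, "fingers": 0.3},
    {"tx": 37.6, "ty": 12.8, "tz": 7, "rx": 0, "ry": 0, "rz": 0.209, "fingers": 0.3},
    {"tx": 37.6, "ty": 12.8, "tz": 7, "rx": 0, "ry": 0, "rz": 0.209, "fingers": 0.3}
  ],
  "newtons": 70
}}

```text
clock: 14.85
position: [0.4813, 0.3923, 0.1644]
tcp_rot: [0.72, 0.694, -0.002, -0.0]
wrist_force: [0.0, -0.1, -3.0]
opening: 0.0469
```

```bash
python3 - <<'E'
from h import *
st=manip.state();print(st["position"],st["clock"],st["wrist_force"],R.from_quat(st["tcp_rot"]).as_matrix()[:,1]);s=snap("wrist","w11");q=snap("side","s11")
cv2.imwrite("pics/s11c.png",cv2.resize(q["pixels"][80:230,170:370],None,fx=4,fy=4,interpolation=2))
E
```

```text
[0.48130365 0.3923369  0.1644262 ] 14.85 [ 0.02002423 -0.07685343 -2.97156705] [ 0.99935838 -0.0356511  -0.0034382 ]
```

View pics/w11.png

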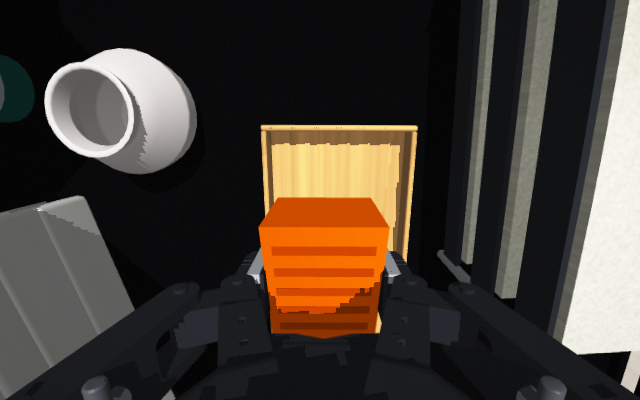

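View pics/s11c.png

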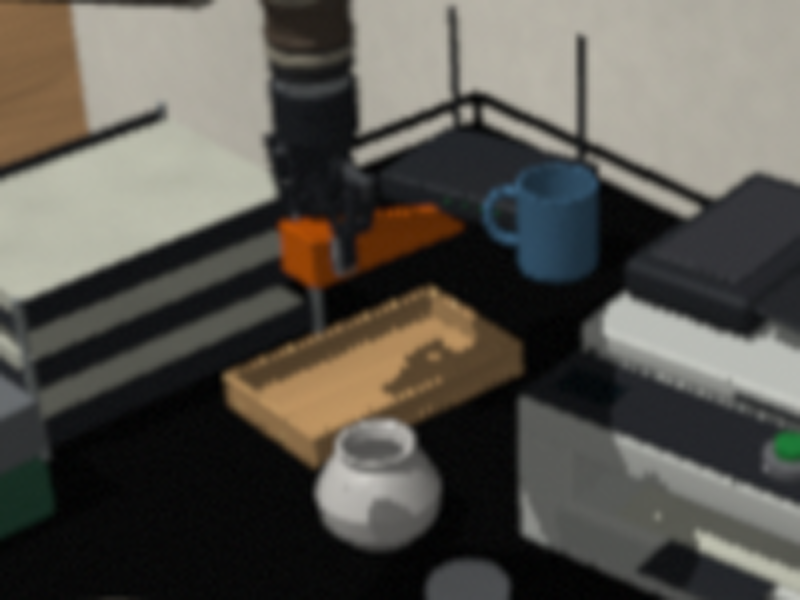

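```bash
python3 - <<'E'
from h import *
s=dict(np.load("pics/w11.npz"));W=onz(s,[[262,127],[417,127],[407,264],[266,192]],.032);print(W,np.linalg.norm(W[0]-W[1]))
e=W[1]-W[0];u=np.array([e[1],-e[0],0])/np.linalg.norm(e);print(u,np.arctan2(u[1],u[0]),"ctr",(W[0]+W[1])/2+.12*u)
print(rel([.481,.394,.0175],-.035))
E
```

```text
[[0.41237479 0.3401636  0.032     ]
 [0.41721805 0.47720632 0.032     ]
 [0.54974706 0.47334784 0.032     ]
 [0.47122636 0.33866964 0.032     ]] 0.13712828113196582
[ 0.99937608 -0.03531918  0.        ] -0.035326529068429646 ctr [0.53472155 0.40444666 0.032     ]
(array([ 0.02, -0.18, 14.97]), array([ 0.0005, -0.0002, -0.0004]))
```

The tray's near rim runs from (262,127) to (417,127), which puts its centre near (0.534,0.404), and the wedge is lined up over it. I'll lower it.

Call:
{"method": "move_arm", "body": {
  "series": [
    {"tx": 0.3, "ty": 0, "tz": 2, "rx": 0, "ry": 0, "rz": 0, "fingers": 0.3},
    {"tx": 0.3, "ty": 0, "tz": 4, "rx": 0, "ry": 0, "rz": 0, "fingers": 0.3},
    {"tx": 0.3, "ty": 0, "tz": 6, "rx": 0, "ry": 0, "rz": 0, "fingers": 0.3},
    {"tx": 0.3, "ty": 0, "tz": 8, "rx": 0, "ry": 0, "rz": 0, "fingers": 0.3},
    {"tx": 0.3, "ty": 0, "tz": 10, "rx": 0, "ry": 0, "rz": 0, "fingers": 0.3},
    {"tx": 0.3, "ty": 0, "tz": 11.5, "rx": 0, "ry": 0, "rz": 0, "fingers": 0.3},
    {"tx": 0.3, "ty": 0, "tz": 12.5, "rx": 0, "ry": 0, "rz": 0, "fingers": 0.3},
    {"tx": 0.3, "ty": 0, "tz": 13.3, "rx": 0, "ry": 0, "rz": 0, "fingers": 0.3},
    {"tx": 0.3, "ty": 0, "tz": 13.8, "rx": 0, "ry": 0, "rz": 0, "fingers": 0.3},
    {"tx": 0.3, "ty": 0, "tz": 14.2, "rx": 0, "ry": 0, "rz": 0, "fingers": 0.3},
    {"tx": 0.3, "ty": 0, "tz": 14.5, "rx": 0, "ry": 0, "rz": 0, "fingers": 0.3},
    {"tx": 0.3, "ty": 0, "tz": 14.7, "rx": 0, "ry": 0, "rz": 0, "fingers": 0.3},
    {"tx": 0.3, "ty": 0, "tz": 14.8, "rx": 0, "ry": 0, "rz": 0, "fingers": 0.3},
    {"tx": 0.3, "ty": 0, "tz": 14.8, "rx": 0, "ry": 0, "rz": 0, "fingers": 0.3},
    {"tx": 0.3, "ty": 0, "tz": 14.8, "rx": 0, "ry": 0, "rz": 0, "fingers": 0.3}
  ],
  "newtons": 70
}}

```text
clock: 16.2
position: [0.4828, 0.3975, 0.0186]
tcp_rot: [0.719, 0.695, 0.0, 0.0]
wrist_force: [-0.3, 0.3, -2.6]
opening: 0.0471
```

```bash
python3 - <<'E'
from h import *
st=manip.state();print(st["position"],st["clock"],st["wrist_force"])
q=snap("side","s12")
cv2.imwrite("pics/s12c.png",cv2.resize(q["pixels"][80:230,170:370],None,fx=4,fy=4,interpolation=2))
E
```

```text
[0.48280253 0.39748931 0.0186267 ] 16.2 [-0.28274726  0.34926735 -2.56810152]
```

View pics/s12c.png

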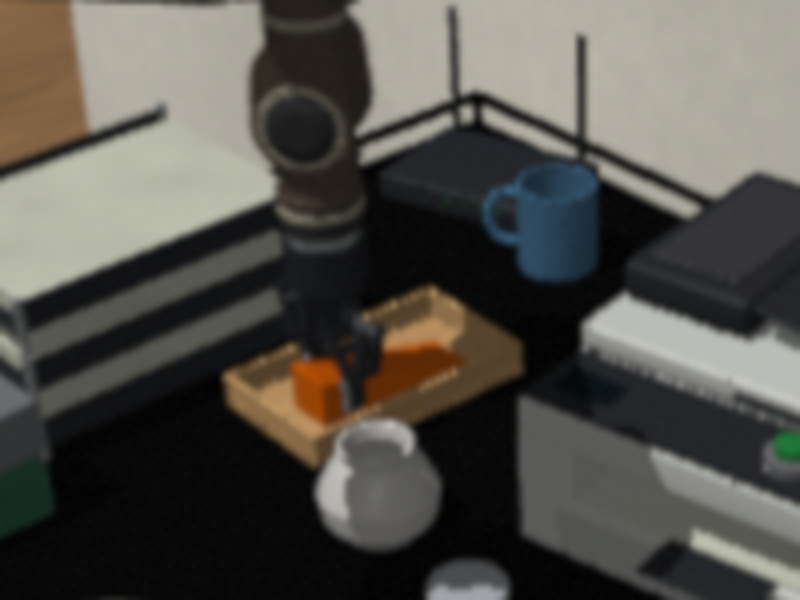

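It's just above the floor, since the load still reads the wedge's weight. I'll lower it the last bit, then release.

Call:
{"method": "move_arm", "body": {
  "series": [
    {"tx": 0, "ty": 0, "tz": 0.07, "rx": 0, "ry": 0, "rz": 0, "fingers": 0.3},
    {"tx": 0, "ty": 0, "tz": 0.14, "rx": 0, "ry": 0, "rz": 0, "fingers": 0.3},
    {"tx": 0, "ty": 0, "tz": 0.14, "rx": 0, "ry": 0, "rz": 0, "fingers": 0.3},
    {"tx": 0, "ty": 0, "tz": 0.14, "rx": 0, "ry": 0, "rz": 0, "fingers": 0.3}
  ],
  "newtons": 70
}}

```text
clock: 16.58
position: [0.4828, 0.3975, 0.0175]
tcp_rot: [0.719, 0.695, 0.0, 0.0]
wrist_force: [-0.8, -0.2, 2.4]
opening: 0.0472
```

Call:
{"method": "move_arm", "body": {
  "series": [
    {"tx": 0, "ty": 0, "tz": 0, "rx": 0, "ry": 0, "rz": 0, "fingers": 0.58},
    {"tx": 0, "ty": 0, "tz": 0, "rx": 0, "ry": 0, "rz": 0, "fingers": 0.62},
    {"tx": 0, "ty": 0, "tz": 0, "rx": 0, "ry": 0, "rz": 0, "fingers": 0.68},
    {"tx": 0, "ty": 0, "tz": 0, "rx": 0, "ry": 0, "rz": 0, "fingers": 0.7},
    {"tx": 0, "ty": 0, "tz": 0, "rx": 0, "ry": 0, "rz": 0, "fingers": 0.7},
    {"tx": 0, "ty": 0, "tz": 0, "rx": 0, "ry": 0, "rz": 0, "fingers": 0.7},
    {"tx": 0, "ty": 0, "tz": 0, "rx": 0, "ry": 0, "rz": 0, "fingers": 0.7}
  ],
  "newtons": 70
}}

```text
clock: 17.17
position: [0.4827, 0.3974, 0.0168]
tcp_rot: [0.719, 0.695, -0.0, -0.0]
wrist_force: [0.0, 0.6, -0.4]
opening: 0.0598
```

Released. I'll raise the tool and look.

Call:
{"method": "move_arm", "body": {
  "series": [
    {"tx": 0, "ty": 0, "tz": -1.5, "rx": 0, "ry": 0, "rz": 0, "fingers": 0.7},
    {"tx": 0, "ty": 0, "tz": -4, "rx": 0, "ry": 0, "rz": 0, "fingers": 0.7},
    {"tx": 0, "ty": 0, "tz": -7, "rx": 0, "ry": 0, "rz": 0, "fingers": 0.7},
    {"tx": 0, "ty": 0, "tz": -10.5, "rx": 0, "ry": 0, "rz": 0, "fingers": 0.7},
    {"tx": 0, "ty": 0, "tz": -14, "rx": 0, "ry": 0, "rz": 0, "fingers": 0.7},
    {"tx": 0, "ty": 0, "tz": -18, "rx": 0, "ry": 0, "rz": 0, "fingers": 0.7},
    {"tx": 0, "ty": 0, "tz": -22, "rx": 0, "ry": 0, "rz": 0, "fingers": 0.7},
    {"tx": 0, "ty": 0, "tz": -25, "rx": 0, "ry": 0, "rz": 0, "fingers": 0.7},
    {"tx": 0, "ty": 0, "tz": -25, "rx": 0, "ry": 0, "rz": 0, "fingers": 0.7}
  ],
  "newtons": 70
}}

```text
clock: 17.92
position: [0.484, 0.3986, 0.2747]
tcp_rot: [0.719, 0.695, 0.005, 0.0]
wrist_force: [-0.4, 0.0, 1.2]
opening: 0.0601
```

```bash
python3 - <<'E'
from h import *
st=manip.state();print(st["position"],st["clock"],st["wrist_force"])
q=snap("side","s13");snap("wrist","w13")
cv2.imwrite("pics/s13c.png",cv2.resize(q["pixels"][110:240,210:390],None,fx=4,fy=4,interpolation=2))
print(rel([.48,-.16,.27],-.62),rel([.62,-.165,.30],.18))
E
```

```text
[0.48403249 0.39855498 0.27471011] 17.9167 [-0.40393297  0.00781586  1.21938038]
(array([-55.76,   1.62,  -0.27]), array([ 0.0018, -0.0029,  0.5852])) (array([-55.77,  15.64,  -3.24]), array([ 0.0028, -0.002 , -0.2148]))
```

View pics/s13c.png

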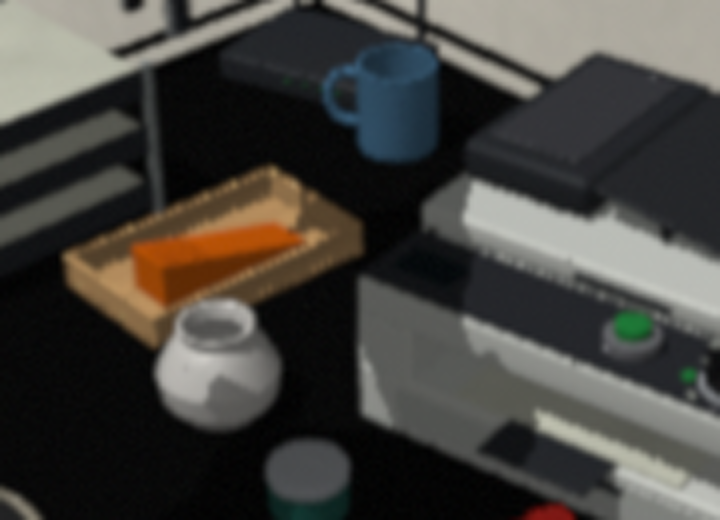

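View pics/w13.png

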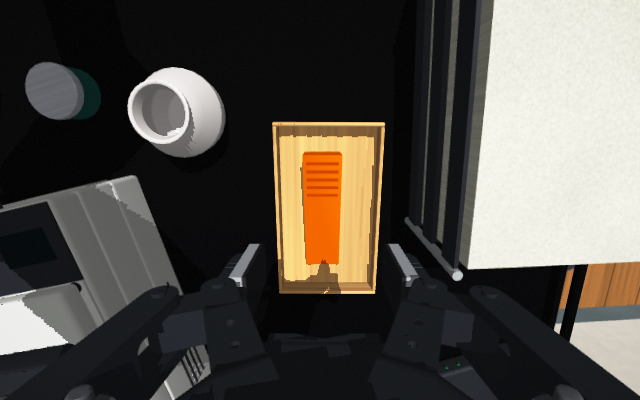

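The wedge lies flat in the tray at wrist (322,208) and the lid is shut. Next is the dial: I'll hover with the jaws set across its bar.

```bash
python3 - <<'E'
from h import *
print(rel([.595,-.19,.285],-.62))
E
```

```text
(array([-58.36,  13.22,  -1.75]), array([ 0.0018, -0.0029,  0.5852]))
```

Call:
{"method": "move_arm", "body": {
  "series": [
    {"tx": -3.5, "ty": 0.5, "tz": -0.5, "rx": 0, "ry": 0, "rz": 0.04, "fingers": 0.7},
    {"tx": -7, "ty": 1, "tz": -1, "rx": 0, "ry": 0, "rz": 0.08, "fingers": 0.6},
    {"tx": -10.5, "ty": 1.5, "tz": -1.5, "rx": 0, "ry": 0, "rz": 0.12, "fingers": 0.5},
    {"tx": -14, "ty": 2, "tz": -1.7, "rx": 0, "ry": 0, "rz": 0.16, "fingers": 0.4},
    {"tx": -17.5, "ty": 3, "tz": -1.7, "rx": 0, "ry": 0, "rz": 0.2, "fingers": 0.4},
    {"tx": -21, "ty": 4, "tz": -1.7, "rx": 0, "ry": 0, "rz": 0.24, "fingers": 0.4},
    {"tx": -24.5, "ty": 5, "tz": -1.7, "rx": 0, "ry": 0, "rz": 0.28, "fingers": 0.4},
    {"tx": -28, "ty": 6, "tz": -1.7, "rx": 0, "ry": 0, "rz": 0.32, "fingers": 0.4},
    {"tx": -31.5, "ty": 7, "tz": -1.7, "rx": 0, "ry": 0, "rz": 0.36, "fingers": 0.4},
    {"tx": -35, "ty": 8, "tz": -1.7, "rx": 0, "ry": 0, "rz": 0.4, "fingers": 0.4},
    {"tx": -38.5, "ty": 9, "tz": -1.7, "rx": 0, "ry": 0, "rz": 0.44, "fingers": 0.4},
    {"tx": -42, "ty": 10, "tz": -1.7, "rx": 0, "ry": 0, "rz": 0.48, "fingers": 0.4},
    {"tx": -45.5, "ty": 11, "tz": -1.7, "rx": 0, "ry": 0, "rz": 0.52, "fingers": 0.4},
    {"tx": -49, "ty": 12, "tz": -1.7, "rx": 0, "ry": 0, "rz": 0.56, "fingers": 0.4},
    {"tx": -52.5, "ty": 12.6, "tz": -1.7, "rx": 0, "ry": 0, "rz": 0.585, "fingers": 0.4},
    {"tx": -55.5, "ty": 13, "tz": -1.7, "rx": 0, "ry": 0, "rz": 0.585, "fingers": 0.4},
    {"tx": -58.4, "ty": 13.2, "tz": -1.7, "rx": 0, "ry": 0, "rz": 0.585, "fingers": 0.4},
    {"tx": -58.4, "ty": 13.2, "tz": -1.7, "rx": 0, "ry": 0, "rz": 0.585, "fingers": 0.4},
    {"tx": -58.4, "ty": 13.2, "tz": -1.7, "rx": 0, "ry": 0, "rz": 0.585, "fingers": 0.4}
  ],
  "newtons": 30
}}

```text
clock: 19.6
position: [0.5936, -0.1922, 0.2814]
tcp_rot: [0.89, 0.457, -0.001, -0.001]
wrist_force: [0.3, 0.7, -0.4]
opening: 0.0341
```

```bash
python3 - <<'E'
from h import *
st=manip.state();print(st["position"],st["clock"],st["wrist_force"],st["opening"],st["joints"].round(2))
s=snap("wrist","w14")
cv2.imwrite("pics/w14c.png",cv2.resize(s["pixels"][100:300,180:440],None,fx=3,fy=3,interpolation=2))
print(proj(s,[[.5725,-.1750,.185],[.5545,-.0842,.167]]))
E
```

```text
[ 0.5935749  -0.19218211  0.28136982] 19.6 [ 0.25906221  0.70571246 -0.42230386] 0.03410378899414004 [-0.31  0.33  0.31  1.56  0.    0.31]
[[325.9518929  178.57041138]
 [404.78821247  91.52750799]]
```

View pics/w14c.png

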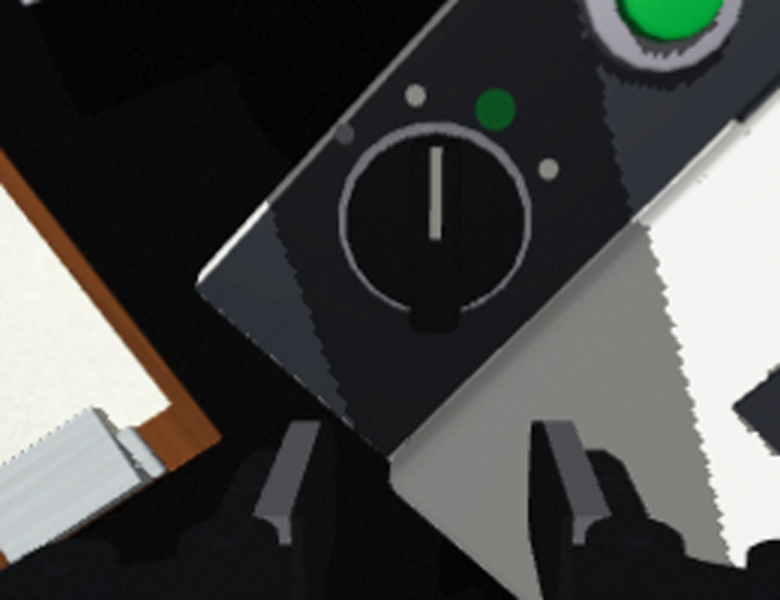

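The bar is vertical in the view, with the pointer line at crop x≈436, so the jaws are aligned. I'll compute the descent.

```bash
python3 - <<'E'
from h import *
s=dict(np.load("pics/w14.npz"));f=lambda p,z:onz(s,[[180+p[0]/3,100+p[1]/3]],z)[0]
sk=f((435,218),.157);print("skirt c",sk, f((340,218),.157),f((531,218),.157))
a,b=f((436,148),.185),f((435,240),.185);d=a-b;ey=np.array([-np.sin(.181),np.cos(.181),0]);ex=np.array([np.cos(.181),np.sin(.181),0])
print("ptr",np.arctan2(d@ey,-(d@ex)))
# bar back end and mark
be=f((435,333),.185);print("bar end",be, be-.026*np.array([np.cos(-.62),np.sin(-.62),0]))
c=np.r_[(sk[:2]+[.5725,-.175])/2,.145];print(c)
m=f((495,110),.145);v=m-np.r_[sk[:2],.145];print("mark",m,np.linalg.norm(v),np.arctan2(v@ey,-(v@ex)))
print(rel([c[0],c[1],.21],-.62),rel([c[0],c[1],.169],-.62))
E
```

```text
skirt c [ 0.57173405 -0.17525501  0.157     ] [ 0.55527392 -0.19815441  0.157     ] [ 0.58834823 -0.15210643  0.157     ]
ptr 0.813523829558634
bar end [ 0.59395491 -0.19130851  0.185     ] [ 0.57279407 -0.1762016   0.185     ]
[ 0.57211703 -0.17512751  0.145     ]
mark [ 0.55718115 -0.14253974  0.145     ] 0.03580609445712342 1.3332458062743269
(array([ 0.04, -2.66,  7.2 ]), array([-0.0032,  0.0006, -0.001 ])) (array([ 0.05, -2.65, 11.3 ]), array([-0.0032,  0.0006, -0.001 ]))
```

Call:
{"method": "move_arm", "body": {
  "series": [
    {"tx": 0, "ty": -2.65, "tz": 2, "rx": 0, "ry": 0, "rz": 0, "fingers": 0.4},
    {"tx": 0, "ty": -2.65, "tz": 5, "rx": 0, "ry": 0, "rz": 0, "fingers": 0.4},
    {"tx": 0, "ty": -2.65, "tz": 8, "rx": 0, "ry": 0, "rz": 0, "fingers": 0.4},
    {"tx": 0, "ty": -2.65, "tz": 9.5, "rx": 0, "ry": 0, "rz": 0, "fingers": 0.4},
    {"tx": 0, "ty": -2.65, "tz": 10.5, "rx": 0, "ry": 0, "rz": 0, "fingers": 0.4},
    {"tx": 0, "ty": -2.65, "tz": 11, "rx": 0, "ry": 0, "rz": 0, "fingers": 0.4},
    {"tx": 0, "ty": -2.65, "tz": 11, "rx": 0, "ry": 0, "rz": 0, "fingers": 0.4},
    {"tx": 0, "ty": -2.65, "tz": 11, "rx": 0, "ry": 0, "rz": 0, "fingers": 0.4}
  ],
  "newtons": 30
}}

```text
clock: 20.32
position: [0.5731, -0.1751, 0.1747]
tcp_rot: [0.889, 0.458, 0.0, 0.0]
wrist_force: [0.1, -0.6, 1.4]
opening: 0.0343
```

```bash
python3 - <<'E'
from h import *
st=manip.state();print(st["position"],st["clock"],st["wrist_force"],st["opening"])
s=snap("wrist","w15")
print(rel([.5721,-.1751,.169],-.62))
E
```

```text
[ 0.57309536 -0.1750513   0.17473692] 20.3167 [ 0.08909193 -0.64579044  1.3590849 ] 0.034277128135530494
(array([-0.05, -0.12,  0.62]), array([ 0.0017, -0.0006,  0.0006]))
```

View pics/w15.png

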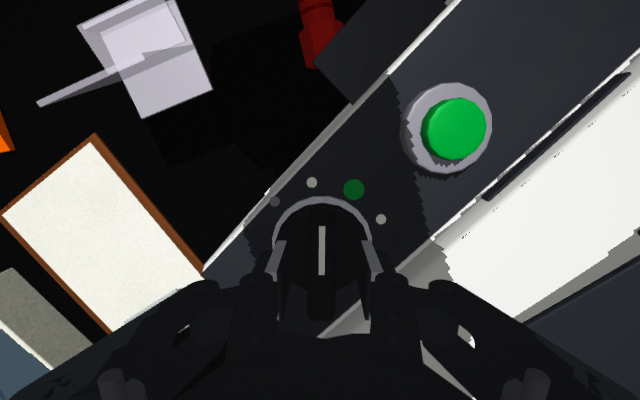

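The bar at (322,250) is centred between the pads. I'll go down a little and close.

Call:
{"method": "move_arm", "body": {
  "series": [
    {"tx": 0, "ty": 0, "tz": 0.3, "rx": 0, "ry": 0, "rz": 0, "fingers": 0.4},
    {"tx": 0, "ty": 0, "tz": 0.5, "rx": 0, "ry": 0, "rz": 0, "fingers": 0.3},
    {"tx": 0, "ty": 0, "tz": 0.5, "rx": 0, "ry": 0, "rz": 0, "fingers": 0.2},
    {"tx": 0, "ty": 0, "tz": 0.5, "rx": 0, "ry": 0, "rz": 0, "fingers": 0.12},
    {"tx": 0, "ty": 0, "tz": 0.5, "rx": 0, "ry": 0, "rz": 0, "fingers": 0.08},
    {"tx": 0, "ty": 0, "tz": 0.5, "rx": 0, "ry": 0, "rz": 0, "fingers": 0.08},
    {"tx": 0, "ty": 0, "tz": 0.5, "rx": 0, "ry": 0, "rz": 0, "fingers": 0.08}
  ],
  "newtons": 30
}}

```text
clock: 20.95
position: [0.5725, -0.1759, 0.1691]
tcp_rot: [0.889, 0.458, -0.0, 0.0]
wrist_force: [-2.7, -2.9, 1.5]
opening: 0.0136
```

Call:
{"method": "move_arm", "body": {
  "series": [
    {"tx": 0, "ty": 0, "tz": 0, "rx": 0, "ry": 0, "rz": 0.06, "fingers": 0.08},
    {"tx": 0, "ty": 0, "tz": 0, "rx": 0, "ry": 0, "rz": 0.12, "fingers": 0.08},
    {"tx": 0, "ty": 0, "tz": 0, "rx": 0, "ry": 0, "rz": 0.18, "fingers": 0.08},
    {"tx": 0, "ty": 0, "tz": 0, "rx": 0, "ry": 0, "rz": 0.24, "fingers": 0.08},
    {"tx": 0, "ty": 0, "tz": 0, "rx": 0, "ry": 0, "rz": 0.3, "fingers": 0.08},
    {"tx": 0, "ty": 0, "tz": 0, "rx": 0, "ry": 0, "rz": 0.36, "fingers": 0.08},
    {"tx": 0, "ty": 0, "tz": 0, "rx": 0, "ry": 0, "rz": 0.42, "fingers": 0.08},
    {"tx": 0, "ty": 0, "tz": 0, "rx": 0, "ry": 0, "rz": 0.47, "fingers": 0.08},
    {"tx": 0, "ty": 0, "tz": 0, "rx": 0, "ry": 0, "rz": 0.5, "fingers": 0.08},
    {"tx": 0, "ty": 0, "tz": 0, "rx": 0, "ry": 0, "rz": 0.5, "fingers": 0.08},
    {"tx": 0, "ty": 0, "tz": 0, "rx": 0, "ry": 0, "rz": 0.5, "fingers": 0.08},
    {"tx": 0, "ty": 0, "tz": 0, "rx": 0, "ry": 0, "rz": 0.5, "fingers": 0.08},
    {"tx": 0, "ty": 0, "tz": 0, "rx": 0, "ry": 0, "rz": 0.5, "fingers": 0.2},
    {"tx": 0, "ty": 0, "tz": 0, "rx": 0, "ry": 0, "rz": 0.5, "fingers": 0.3},
    {"tx": 0, "ty": 0, "tz": 0, "rx": 0, "ry": 0, "rz": 0.5, "fingers": 0.4},
    {"tx": 0, "ty": 0, "tz": 0, "rx": 0, "ry": 0, "rz": 0.5, "fingers": 0.4},
    {"tx": 0, "ty": 0, "tz": 0, "rx": 0, "ry": 0, "rz": 0.5, "fingers": 0.4}
  ],
  "newtons": 30
}}

```text
clock: 22.37
position: [0.5726, -0.1754, 0.1688]
tcp_rot: [0.975, 0.224, -0.0, -0.0]
wrist_force: [0.5, -0.3, 0.3]
opening: 0.0343
```

Call:
{"method": "move_arm", "body": {
  "series": [
    {"tx": 0, "ty": 0, "tz": -2, "rx": 0, "ry": 0, "rz": 0, "fingers": 0.4},
    {"tx": 0, "ty": 0, "tz": -5, "rx": 0, "ry": 0, "rz": 0, "fingers": 0.4},
    {"tx": 0, "ty": 1.5, "tz": -8, "rx": 0, "ry": 0, "rz": 0, "fingers": 0.3},
    {"tx": 0, "ty": 2.5, "tz": -11, "rx": 0, "ry": 0, "rz": 0, "fingers": 0.2},
    {"tx": 0, "ty": 2.5, "tz": -11, "rx": 0, "ry": 0, "rz": 0, "fingers": 0.1},
    {"tx": 0, "ty": 2.5, "tz": -11, "rx": 0, "ry": 0, "rz": 0, "fingers": 0}
  ],
  "newtons": 30
}}

```text
clock: 22.87
position: [0.5845, -0.1987, 0.2807]
tcp_rot: [0.975, 0.223, 0.002, 0.001]
wrist_force: [-0.6, -0.2, -0.8]
opening: 0.0004
```

```bash
python3 - <<'E'
from h import *
st=manip.state();print(st["position"],st["clock"],st["wrist_force"],st["opening"],st["joints"].round(2))
s=snap("wrist","w16")
cv2.imwrite("pics/w16c.png",cv2.resize(s["pixels"][60:260,200:460],None,fx=3,fy=3,interpolation=2))
E
```

```text
[ 0.58453685 -0.19866085  0.28074088] 22.8667 [-0.64974827 -0.17184464 -0.76419728] 0.00043696385750480437 [-0.33  0.31  0.28  1.54  0.    0.79]
```

View pics/w16c.png

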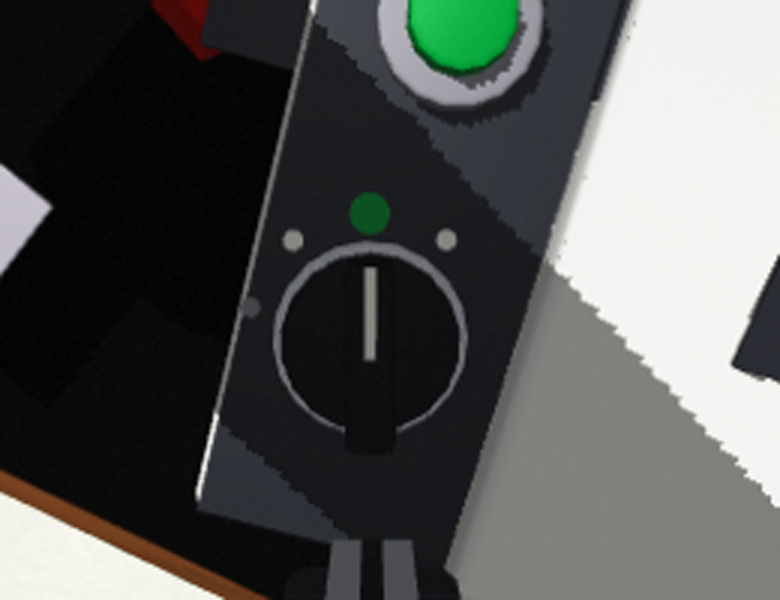

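The pointer faces the green mark (line at crop x=370, mark at (370,213)). Now the button.

```bash
python3 - <<'E'
from h import *
s=dict(np.load("pics/w16.npz"));p=s["pixels"]
m=cv2.inRange(cv2.cvtColor(p,40),(40,100,140),(85,255,255));k,l,st,ce=cv2.connectedComponentsWithStats(m);i=1+st[1:,4].argmax();print(st[i],ce[i],onz(s,[ce[i]],.167))
st=manip.state();yaw=np.arctan2(*R.from_quat(st["tcp_rot"]).as_matrix()[[1,0],1]);print(yaw)
print(rel([.5545,-.0843,.185],yaw))
E
```

```text
[ 337   44   35   39 1071] [353.93837535  62.80112045] [[ 0.55578696 -0.08511911  0.167     ]]
-1.1201078067003136
(array([  2.31, -11.54,   9.4 ]), array([ 0.0005, -0.0007,  0.    ]))
```

Call:
{"method": "move_arm", "body": {
  "series": [
    {"tx": 0.8, "ty": -3.5, "tz": 0, "rx": 0, "ry": 0, "rz": 0, "fingers": 0},
    {"tx": 1.6, "ty": -7, "tz": 0, "rx": 0, "ry": 0, "rz": 0, "fingers": 0},
    {"tx": 2.3, "ty": -10, "tz": 1, "rx": 0, "ry": 0, "rz": 0, "fingers": 0},
    {"tx": 2.35, "ty": -11.5, "tz": 3.5, "rx": 0, "ry": 0, "rz": 0, "fingers": 0},
    {"tx": 2.35, "ty": -11.5, "tz": 6.5, "rx": 0, "ry": 0, "rz": 0, "fingers": 0},
    {"tx": 2.35, "ty": -11.5, "tz": 8.5, "rx": 0, "ry": 0, "rz": 0, "fingers": 0},
    {"tx": 2.35, "ty": -11.5, "tz": 9, "rx": 0, "ry": 0, "rz": 0, "fingers": 0},
    {"tx": 2.35, "ty": -11.5, "tz": 9, "rx": 0, "ry": 0, "rz": 0, "fingers": 0},
    {"tx": 2.35, "ty": -11.5, "tz": 9, "rx": 0, "ry": 0, "rz": 0, "fingers": 0}
  ],
  "newtons": 30
}}

```text
clock: 23.67
position: [0.5543, -0.0842, 0.1889]
tcp_rot: [0.975, 0.224, -0.0, -0.0]
wrist_force: [0.9, -0.2, 0.3]
opening: -0.0001
```

```bash
python3 - <<'E'
from h import *
st=manip.state();print(st["position"],st["clock"],st["wrist_force"])
s=snap("wrist","w17");q=snap("side","s17")
cv2.imwrite("pics/s17c.png",cv2.resize(q["pixels"][130:250,310:470],None,fx=4,fy=4,interpolation=2))
E
```

```text
[ 0.55430857 -0.08418916  0.18891587] 23.6667 [ 0.89830816 -0.16985041  0.3420901 ]
```

View pics/w17.png

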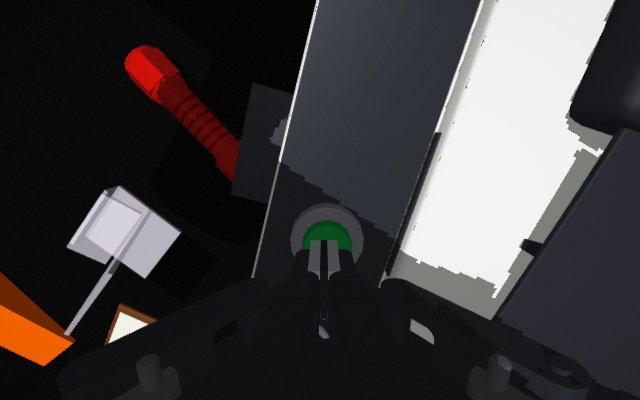

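View pics/s17c.png

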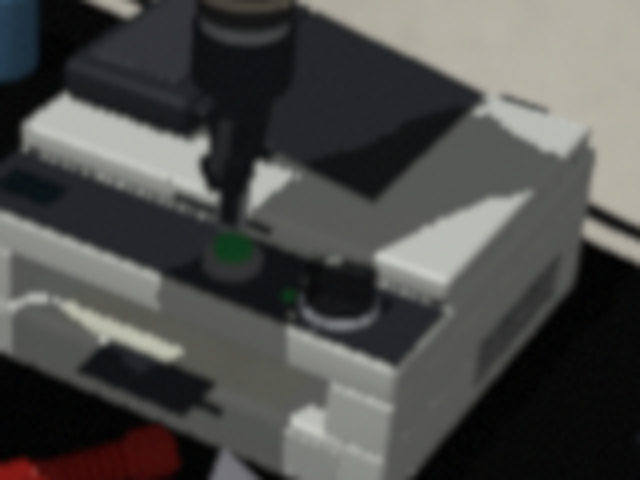

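The closed fingertips are over the button at (325,240). I'll press.

Call:
{"method": "move_arm", "body": {
  "series": [
    {"tx": 0, "ty": 0, "tz": 0.8, "rx": 0, "ry": 0, "rz": 0, "fingers": 0},
    {"tx": 0, "ty": 0, "tz": 1.2, "rx": 0, "ry": 0, "rz": 0, "fingers": 0},
    {"tx": 0, "ty": 0, "tz": 1.5, "rx": 0, "ry": 0, "rz": 0, "fingers": 0},
    {"tx": 0, "ty": 0, "tz": 1.7, "rx": 0, "ry": 0, "rz": 0, "fingers": 0},
    {"tx": 0, "ty": 0, "tz": 1.9, "rx": 0, "ry": 0, "rz": 0, "fingers": 0},
    {"tx": 0, "ty": 0, "tz": 2.0, "rx": 0, "ry": 0, "rz": 0, "fingers": 0},
    {"tx": 0, "ty": 0, "tz": 2.1, "rx": 0, "ry": 0, "rz": 0, "fingers": 0},
    {"tx": 0, "ty": 0, "tz": 2.1, "rx": 0, "ry": 0, "rz": 0, "fingers": 0},
    {"tx": 0, "ty": 0, "tz": 2.1, "rx": 0, "ry": 0, "rz": 0, "fingers": 0}
  ],
  "newtons": 30
}}

```text
clock: 24.52
position: [0.5548, -0.0844, 0.169]
tcp_rot: [0.975, 0.224, 0.001, 0.0]
wrist_force: [-0.9, -0.6, 6.9]
opening: -0.0002
```

Call:
{"method": "move_arm", "body": {
  "series": [
    {"tx": 0, "ty": 0, "tz": 0.1, "rx": 0, "ry": 0, "rz": 0, "fingers": 0},
    {"tx": 0, "ty": 0, "tz": 0.2, "rx": 0, "ry": 0, "rz": 0, "fingers": 0},
    {"tx": 0, "ty": 0, "tz": 0.25, "rx": 0, "ry": 0, "rz": 0, "fingers": 0},
    {"tx": 0, "ty": 0, "tz": 0.25, "rx": 0, "ry": 0, "rz": 0, "fingers": 0},
    {"tx": 0, "ty": 0, "tz": 0.25, "rx": 0, "ry": 0, "rz": 0, "fingers": 0}
  ],
  "newtons": 30
}}

```text
clock: 24.93
position: [0.5549, -0.0844, 0.1688]
tcp_rot: [0.975, 0.224, 0.002, 0.001]
wrist_force: [-6.3, 0.1, 20.4]
opening: -0.0003
```

```bash
python3 - <<'E'
from h import *
st=manip.state();print(st["position"],st["clock"],st["wrist_force"])
q=snap("side","s18")
cv2.imwrite("pics/s18c.png",cv2.resize(q["pixels"][150:220,330:430],None,fx=7,fy=7,interpolation=2))
E
```

```text
[ 0.55489642 -0.08440315  0.16880124] 24.9333 [-6.34674451  0.06725294 20.41115908]
```

View pics/s18c.png

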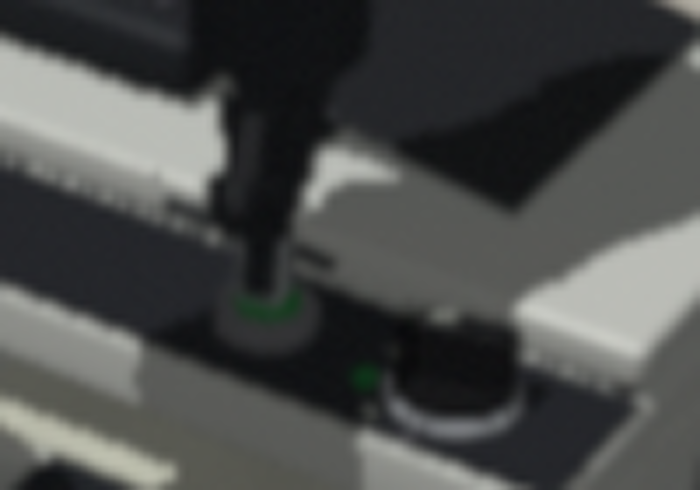

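The button is at its hard stop: fingertip 16 mm above the deck, force up to 20 N. I'll let it go and lift.

Call:
{"method": "move_arm", "body": {
  "series": [
    {"tx": 0, "ty": 0, "tz": -0.5, "rx": 0, "ry": 0, "rz": 0, "fingers": 0},
    {"tx": 0, "ty": 0, "tz": -1.2, "rx": 0, "ry": 0, "rz": 0, "fingers": 0},
    {"tx": 0, "ty": 0, "tz": -2.5, "rx": 0, "ry": 0, "rz": 0, "fingers": 0},
    {"tx": 0, "ty": 0, "tz": -5, "rx": 0, "ry": 0, "rz": 0, "fingers": 0},
    {"tx": 0, "ty": 0, "tz": -8, "rx": 0, "ry": 0, "rz": 0, "fingers": 0},
    {"tx": 0, "ty": 0, "tz": -11, "rx": 0, "ry": 0, "rz": 0, "fingers": 0},
    {"tx": 0, "ty": 1.5, "tz": -13, "rx": 0, "ry": 0, "rz": 0, "fingers": 0},
    {"tx": 0, "ty": 4, "tz": -14, "rx": 0, "ry": 0, "rz": 0, "fingers": 0},
    {"tx": 0, "ty": 6, "tz": -14, "rx": 0, "ry": 0, "rz": 0, "fingers": 0},
    {"tx": 0, "ty": 6, "tz": -14, "rx": 0, "ry": 0, "rz": 0, "fingers": 0},
    {"tx": 0, "ty": 6, "tz": -14, "rx": 0, "ry": 0, "rz": 0, "fingers": 0},
    {"tx": 0, "ty": 6, "tz": -14, "rx": 0, "ry": 0, "rz": 0, "fingers": 0}
  ],
  "newtons": 30
}}

```text
clock: 25.98
position: [0.5803, -0.1379, 0.3046]
tcp_rot: [0.975, 0.224, -0.001, -0.001]
wrist_force: [-0.3, -0.1, -0.2]
opening: 0.0
```

```bash
python3 - <<'E'
from h import *
st=manip.state();print(st["position"],st["clock"],st["wrist_force"])
s=snap("wrist","w19");q=snap("side","s19");t=snap("top","t19")
a=cv2.imread("pics/side0.png");cv2.imwrite("pics/cmp.png",np.vstack([cv2.resize(q["pixels"],(480,300)),cv2.resize(t["pixels"],(480,300))]))
E
```

```text
[ 0.58033291 -0.13786678  0.30461697] 25.9833 [-0.25711154 -0.12683817 -0.19364522]
```

View pics/w19.png

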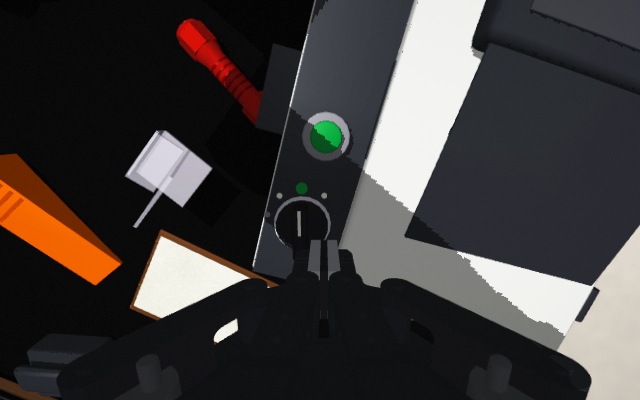

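View pics/s19.png

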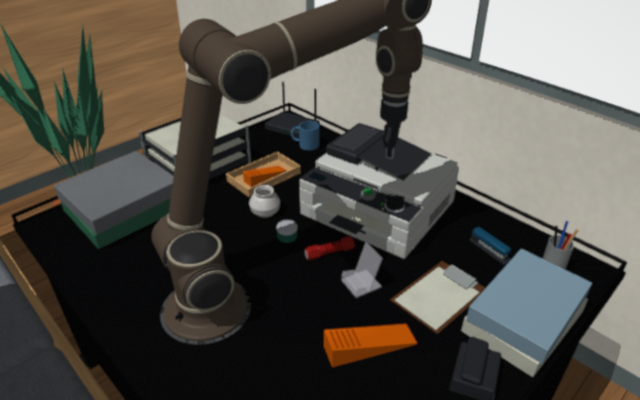

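The wedge is in the tray, the lid is shut, the button is up, the pointer faces the mark, and the bystanders haven't moved. One numeric check of the dial, then I'll hand in.

```bash
python3 - <<'E'
from h import *
s=dict(np.load("pics/w19.npz"));im=s["pixels"]
r=cv2.cvtColor(im,40)[205:245,290:312];m=((r[...,1]<60)&(r[...,2]>110)).astype(np.uint8)
k,l,stt,ce=cv2.connectedComponentsWithStats(m);i=1+stt[1:,4].argmax()
ys,xs=np.where(l==i);p=np.c_[xs+290,ys+205].astype(float);vx,vy,x0,y0=cv2.fitLine(p.astype(np.float32),2,0,.01,.01).ravel()
if vy>0:vx,vy=-vx,-vy
W=onz(s,[[x0,y0],[x0+10*vx,y0+10*vy]],.185);d=W[1]-W[0]
ey=np.array([-np.sin(.181),np.cos(.181),0]);ex=np.array([np.cos(.181),np.sin(.181),0]);print(len(p),"dial",np.arctan2(d@ey,-(d@ex)))
w=dict(np.load("pics/w16.npz"));f=lambda p:onz(w,[[200+p[0]/3,60+p[1]/3]],.185)[0]
d=f((371,267))-f((370,360));print("dial w16",np.arctan2(d@ey,-(d@ex)))
if 1.2<np.arctan2(d@ey,-(d@ex))<1.4: print(manip.sign_off())
E
```

```text
58 dial 1.294074002848164
dial w16 1.3126204111683881
the job is handed in; nothing more can be done
None
```

The job is done and handed in at about 26 s of the 72 s allowed. Sign-off gives no verdict, so everything below is from my own measurements and pictures.

- **Wedge and lid:** I pulled the smaller orange wedge out in five tugs of about 2 cm, resting over half a second after each, plus one last short tug. It did not slip in the grip, and the lid came down with it and is shut. I saw this in the pictures and in the pull force fading to nothing; I did not measure the lid's final height.
- **Tray:** The wedge lies flat on the tray floor, let go, about 30 mm from the near inner wall.
- **Dial:** I turned it from about 0.81 rad. It measured 1.31 rad after turning and 1.29 rad in the last view, against a target of 1.30.
- **Button:** I pressed it to its hard stop, about 6 mm of travel with the force rising to 20 N, then let it go. It looks up again.
- **Rest of the cart:** The bystanders look unmoved in the side view, and the robot is clear with the wrist force near zero.

No check failed or disagreed. One early move call was refused because its rows left some values out; nothing moved, and I sent it again in full.

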